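# Find the heavy parts box and take out its coupling

## Task

Three identical lidded boxes lean on the sloping rack; one holds the steel coupling and is much heavier than the other two, which hold hollow dummies. Heft them to find the heavy one, stand that box level on the open bench with its lid still on, then take its lid off, lay the lid flat on the bench beside it with the rib up, and stand the coupling upright in the square tray. Leave the two light boxes closed and back on the rack, and do not disturb the other things on the bench.

Things in the scene. Friction and masses are not known exactly. Their poses are not given: they have to be found in the camera images.
- rack: fixed dark steel rack, 360 mm wide; plate 128 mm deep, sloping 30 degrees, low at the front (its -x, robot's side), front lip 11 mm high, no dividers. Origin on the table, plate top 50 mm above it; y along the row, z up. A box at home leans against the lip, tilted 30 degrees (top towards -x), its origin at x -22, z 37, y 116, 0 or -116 mm in this frame
- box_a: one of three identical sheet-metal boxes, 62 (x) by 104 (y) mm, walls 3 mm thick, 56 mm high, floor 3 mm; 71 mm high to the lid's rib. Origin: centre of the underside, z to the lid. Starts leaning 30 degrees on the rack, 12 mm from its neighbour. Grip across the 62 mm, square to the faces, about 20 mm below the rim. Full weight 0.57 to 0.70 kg if heavy, 0.25 to 0.29 kg if light
- lid_a: loose steel lid of box_a: plate 60 x 102 x 3 mm on the rim, below it a 5 mm deep plug with 2.5 mm play, on top a grip rib 10 mm thick (x), 46 mm long (y), 12 mm high. Origin: centre of the plug's underside; plate top at z = 8 mm, rib top at 20 mm. Shut, it is 51 mm above the box's origin along the box's z. Lifts straight off
- part_a: one of three parts, one in each box in any order: dark hexagonal coupling, 40 mm tall, 36 mm across flats (its x), 41 mm across corners (y), on end on the box floor between cleats up to 5 mm high, its x along the box's y with 31 mm free on each side for fingers. Origin: centre of its underside, z up its bore. The three look alike: one is steel (0.36 to 0.48 kg), two are hollow dummies (0.04 to 0.08 kg)
- box_b: one of three identical sheet-metal boxes, 62 (x) by 104 (y) mm, walls 3 mm thick, 56 mm high, floor 3 mm; 71 mm high to the lid's rib. Origin: centre of the underside, z to the lid. Starts leaning 30 degrees on the rack, 12 mm from its neighbour. Grip across the 62 mm, square to the faces, about 20 mm below the rim. Full weight 0.57 to 0.70 kg if heavy, 0.25 to 0.29 kg if light
- lid_b: loose steel lid of box_b: plate 60 x 102 x 3 mm on the rim, below it a 5 mm deep plug with 2.5 mm play, on top a grip rib 10 mm thick (x), 46 mm long (y), 12 mm high. Origin: centre of the plug's underside; plate top at z = 8 mm, rib top at 20 mm. Shut, it is 51 mm above the box's origin along the box's z. Lifts straight off
- part_b: one of three parts, one in each box in any order: dark hexagonal coupling, 40 mm tall, 36 mm across flats (its x), 41 mm across corners (y), on end on the box floor between cleats up to 5 mm high, its x along the box's y with 31 mm free on each side for fingers. Origin: centre of its underside, z up its bore. The three look alike: one is steel (0.36 to 0.48 kg), two are hollow dummies (0.04 to 0.08 kg)
- box_c: one of three identical sheet-metal boxes, 62 (x) by 104 (y) mm, walls 3 mm thick, 56 mm high, floor 3 mm; 71 mm high to the lid's rib. Origin: centre of the underside, z to the lid. Starts leaning 30 degrees on the rack, 12 mm from its neighbour. Grip across the 62 mm, square to the faces, about 20 mm below the rim. Full weight 0.57 to 0.70 kg if heavy, 0.25 to 0.29 kg if light
- lid_c: loose steel lid of box_c: plate 60 x 102 x 3 mm on the rim, below it a 5 mm deep plug with 2.5 mm play, on top a grip rib 10 mm thick (x), 46 mm long (y), 12 mm high. Origin: centre of the plug's underside; plate top at z = 8 mm, rib top at 20 mm. Shut, it is 51 mm above the box's origin along the box's z. Lifts straight off
- part_c: one of three parts, one in each box in any order: dark hexagonal coupling, 40 mm tall, 36 mm across flats (its x), 41 mm across corners (y), on end on the box floor between cleats up to 5 mm high, its x along the box's y with 31 mm free on each side for fingers. Origin: centre of its underside, z up its bore. The three look alike: one is steel (0.36 to 0.48 kg), two are hollow dummies (0.04 to 0.08 kg)
- tray: fixed open square tray of dark sheet steel, 116 x 116 mm outside, 18 mm high, walls 4 mm, floor 4 mm thick. Origin at the centre of its underside. The bench between it, the rack and the table edge (which runs straight from about x 0.40, y 0.13 to x 0.50, y -0.07 in the world) is free. Beyond it to the right, a fixed drawer unit 0.27 m high stands from about x 0.70, y -0.10 on
- mug: white mug, 82 x 114 x 91 mm, a bystander; origin at its underside
- spray_can: spray can, 65 mm across, 220 mm tall, a bystander; origin at its underside
- flange_ring: flat rusty ring, 96 mm across, 14 mm thick, a bystander; origin at its underside
Not all that is in view belongs to the job. What is shaped like the lid_a but yellow is not meant.

How it is judged (in metres and radians):
On the way, in this order (a step that is already met when the one before it is completed fails the run):
1. a box stands level on the bench, closed and let go ((((height (world z) of box_a below 0.006 m and angle between box_a's own z axis and vertical below 0.06 rad and linear speed of box_a below 0.02 m/s) and distance between lid_a and box_a below 0.057 m and contact force between box_a and the fingers below 0.2 N) or ((height (world z) of box_b below 0.006 m and angle between box_b's own z axis and vertical below 0.06 rad and linear speed of box_b below 0.02 m/s) and distance between lid_b and box_b below 0.057 m and contact force between box_b and the fingers below 0.2 N) or ((height (world z) of box_c below 0.006 m and angle between box_c's own z axis and vertical below 0.06 rad and linear speed of box_c below 0.02 m/s) and distance between lid_c and box_c below 0.057 m and contact force between box_c and the fingers below 0.2 N))), for 0.2 s.
2. the lid of the box on the bench lies flat beside it, rib up, let go, a part still in the box ((((height (world z) of box_a below 0.006 m and angle between box_a's own z axis and vertical below 0.06 rad and linear speed of box_a below 0.02 m/s) and (horizontal distance between lid_a and box_a above 0.055 m and height (world z) of lid_a below 0.012 m and angle between lid_a's own z axis and vertical below 0.1 rad and linear speed of lid_a below 0.02 m/s and contact force between lid_a and the fingers below 0.2 N) and distance between any of part_a, part_b, part_c and box_a below 0.03 m) or ((height (world z) of box_b below 0.006 m and angle between box_b's own z axis and vertical below 0.06 rad and linear speed of box_b below 0.02 m/s) and (horizontal distance between lid_b and box_b above 0.055 m and height (world z) of lid_b below 0.012 m and angle between lid_b's own z axis and vertical below 0.1 rad and linear speed of lid_b below 0.02 m/s and contact force between lid_b and the fingers below 0.2 N) and distance between any of part_a, part_b, part_c and box_b below 0.03 m) or ((height (world z) of box_c below 0.006 m and angle between box_c's own z axis and vertical below 0.06 rad and linear speed of box_c below 0.02 m/s) and (horizontal distance between lid_c and box_c above 0.055 m and height (world z) of lid_c below 0.012 m and angle between lid_c's own z axis and vertical below 0.1 rad and linear speed of lid_c below 0.02 m/s and contact force between lid_c and the fingers below 0.2 N) and distance between any of part_a, part_b, part_c and box_c below 0.03 m))), for 0.2 s.
3. the steel coupling (weighing over 2 N) stands in the tray, let go (((x of part_a in the frame of tray between -0.045 and 0.045 m and y of part_a in the frame of tray between -0.045 and 0.045 m and height (world z) of part_a below 0.01 m and angle between part_a's own z axis and vertical below 0.1 rad and contact force between part_a and tray above 2 N and linear speed of part_a below 0.02 m/s and contact force between part_a and the fingers below 0.2 N) or (x of part_b in the frame of tray between -0.045 and 0.045 m and y of part_b in the frame of tray between -0.045 and 0.045 m and height (world z) of part_b below 0.01 m and angle between part_b's own z axis and vertical below 0.1 rad and contact force between part_b and tray above 2 N and linear speed of part_b below 0.02 m/s and contact force between part_b and the fingers below 0.2 N) or (x of part_c in the frame of tray between -0.045 and 0.045 m and y of part_c in the frame of tray between -0.045 and 0.045 m and height (world z) of part_c below 0.01 m and angle between part_c's own z axis and vertical below 0.1 rad and contact force between part_c and tray above 2 N and linear speed of part_c below 0.02 m/s and contact force between part_c and the fingers below 0.2 N))), for 0.2 s.
At the end, for the whole second after the job is handed in: the steel coupling stands upright in the tray, within 45 mm of its centre lines, let go, at rest; the heavy box stands level on the bench, its lid lies flat, rib up, on the bench, centres over 55 mm apart; both light boxes lean in the rack as at the start (any place, within 2 cm), lids on (((x of part_a in the frame of tray between -0.045 and 0.045 m and y of part_a in the frame of tray between -0.045 and 0.045 m and height (world z) of part_a below 0.01 m and angle between part_a's own z axis and vertical below 0.1 rad and contact force between part_a and tray above 2 N and linear speed of part_a below 0.02 m/s and contact force between part_a and the fingers below 0.2 N) or (x of part_b in the frame of tray between -0.045 and 0.045 m and y of part_b in the frame of tray between -0.045 and 0.045 m and height (world z) of part_b below 0.01 m and angle between part_b's own z axis and vertical below 0.1 rad and contact force between part_b and tray above 2 N and linear speed of part_b below 0.02 m/s and contact force between part_b and the fingers below 0.2 N) or (x of part_c in the frame of tray between -0.045 and 0.045 m and y of part_c in the frame of tray between -0.045 and 0.045 m and height (world z) of part_c below 0.01 m and angle between part_c's own z axis and vertical below 0.1 rad and contact force between part_c and tray above 2 N and linear speed of part_c below 0.02 m/s and contact force between part_c and the fingers below 0.2 N)) and (((height (world z) of box_a below 0.006 m and angle between box_a's own z axis and vertical below 0.06 rad and linear speed of box_a below 0.02 m/s) and (horizontal distance between lid_a and box_a above 0.055 m and height (world z) of lid_a below 0.012 m and angle between lid_a's own z axis and vertical below 0.1 rad and linear speed of lid_a below 0.02 m/s and contact force between lid_a and the fingers below 0.2 N) and (x of box_b in the frame of rack between -0.045 and 0.005 m and y of box_b in the frame of rack between -0.15 and 0.15 m and angle between box_b's own z axis and vertical between 0.42 and 0.63 rad and z of box_b in the frame of rack below 0.055 m and distance between lid_b and box_b below 0.057 m and linear speed of box_b below 0.02 m/s) and (x of box_c in the frame of rack between -0.045 and 0.005 m and y of box_c in the frame of rack between -0.15 and 0.15 m and angle between box_c's own z axis and vertical between 0.42 and 0.63 rad and z of box_c in the frame of rack below 0.055 m and distance between lid_c and box_c below 0.057 m and linear speed of box_c below 0.02 m/s)) or ((height (world z) of box_b below 0.006 m and angle between box_b's own z axis and vertical below 0.06 rad and linear speed of box_b below 0.02 m/s) and (horizontal distance between lid_b and box_b above 0.055 m and height (world z) of lid_b below 0.012 m and angle between lid_b's own z axis and vertical below 0.1 rad and linear speed of lid_b below 0.02 m/s and contact force between lid_b and the fingers below 0.2 N) and (x of box_a in the frame of rack between -0.045 and 0.005 m and y of box_a in the frame of rack between -0.15 and 0.15 m and angle between box_a's own z axis and vertical between 0.42 and 0.63 rad and z of box_a in the frame of rack below 0.055 m and distance between lid_a and box_a below 0.057 m and linear speed of box_a below 0.02 m/s) and (x of box_c in the frame of rack between -0.045 and 0.005 m and y of box_c in the frame of rack between -0.15 and 0.15 m and angle between box_c's own z axis and vertical between 0.42 and 0.63 rad and z of box_c in the frame of rack below 0.055 m and distance between lid_c and box_c below 0.057 m and linear speed of box_c below 0.02 m/s)) or ((height (world z) of box_c below 0.006 m and angle between box_c's own z axis and vertical below 0.06 rad and linear speed of box_c below 0.02 m/s) and (horizontal distance between lid_c and box_c above 0.055 m and height (world z) of lid_c below 0.012 m and angle between lid_c's own z axis and vertical below 0.1 rad and linear speed of lid_c below 0.02 m/s and contact force between lid_c and the fingers below 0.2 N) and (x of box_a in the frame of rack between -0.045 and 0.005 m and y of box_a in the frame of rack between -0.15 and 0.15 m and angle between box_a's own z axis and vertical between 0.42 and 0.63 rad and z of box_a in the frame of rack below 0.055 m and distance between lid_a and box_a below 0.057 m and linear speed of box_a below 0.02 m/s) and (x of box_b in the frame of rack between -0.045 and 0.005 m and y of box_b in the frame of rack between -0.15 and 0.15 m and angle between box_b's own z axis and vertical between 0.42 and 0.63 rad and z of box_b in the frame of rack below 0.055 m and distance between lid_b and box_b below 0.057 m and linear speed of box_b below 0.02 m/s)))); the robot touches nothing.
It fails at once if the lids of two boxes come off ((distance between lid_a and box_a above 0.07 m and distance between lid_b and box_b above 0.07 m) or (distance between lid_b and box_b above 0.07 m and distance between lid_c and box_c above 0.07 m) or (distance between lid_a and box_a above 0.07 m and distance between lid_c and box_c above 0.07 m)).
It fails at once if a bystander (mug, spray can, ring) is moved more than 30 mm (distance of any of mug, spray_can, flange_ring from where it was at the start of the episode above 0.03 m).
It also fails if it takes over 72 s, if anything falls off the work surface, if the arm or the gripper's body presses on something with over 40 N, if the wrist force passes 120 N, or if a joint passes its speed limit or range.

## Robot

A 6-joint arm with a two-finger parallel gripper is mounted at the origin on a cart in front of the work surface, level with it; the furniture and walls round the work are solid. World frame = base frame: x ahead of the robot, y to its left, z up, the work surface at z = 0. Lengths are in mm, angles in rad, forces in N, time in s.
With the tool pointing down it reaches from about 400 to 925 mm from the base axis. Payload 12.5 kg.
Tool frame: the origin (TCP) lies at the very end of the fingers, on their centre line; the grasp point (between the pads) lies env.grip_point_offset behind it (env.grip_point_offset is the distance from the TCP to the grasp point, in mm); y points along the fingers, z is the direction in which the jaws open and shut, and the axes are right-handed (so a half turn about y gives the same grasp; the last joint's range is limited). The gripper opens to 95 mm and grips with 3 to 60 N. Pads are 20 mm wide; open, the fingers measure 119 mm over their backs; the gripper's body (75 mm by 180 mm) begins 59 mm behind the grasp point.
Start: joints at [-1.425, 0.491, 1.559, -0, 1.092, -0.106], TCP at [155.74, -605.306, 185.161] pointing down, gripper open.
Joint ranges: [-3.1, 3.1], [-0.84, 2.19], [0.05, 2.79], [-1.13, 4.28], [0.06, 2.93], [-2.69, 2.69]. Speed limits (rad/s): [2.22, 2.22, 2.79, 3.14, 3.14, 3.14].

## Interface

Orientations are given as [roll, pitch, yaw] about the fixed x, y, z axes, in that order (R = Rz(yaw) Ry(pitch) Rx(roll)).
In Python, from cell import readout, read_camera, env, nets gives the robot as it stands.
- The arm moves only by the tool apply_moves, never from a script. Its argument "increments" is a list of rows, each a list of 3 entries, a list of its own where there are three numbers: the shift along the tool's x, y, z in cm, then the turn, a rotation vector about the tool's x, y, z in degrees, then the finger opening in cm, from 0 to 9.51. A call has exactly 5 rows; each row shifts and turns the pose as measured when the row begins, along the tool's axes as they then stand; what a row does not reach is not made up. A row lasts 1/8 s, in which the tool goes at most 62.5 mm and 10.7 degrees, less where a joint would pass 70% of its speed; a pose out of reach is approached as far as the arm can. A call with a gripper value outside its range is refused whole. The fingers move at their own pace and stop on an object; the grip force is fixed at half the most. Time passes only in rows, so rows that do not move let the fingers close, or fill a call up. It gives the time, the measured TCP pose, the force and the opening at its end, in the units of the state.
- readout.state(): the state, without advancing time (a new reading comes with each control period).
- read_camera(name): name is "scene" or "top" or "wrist"; returns a dict with "img" (420x560x3 uint8, red, green, blue), "vfov" (degrees; the focal length in pixels is half the picture's height over the tangent of half this angle, whatever the lens; pixels are square), "cx", "cy" (the principal point, pixels), "rvec" (rotation vector, rad) and "tvec" (3), from world to camera coordinates, as OpenCV has them; the wrist camera has in their place "mount" (4x4, takes a point from camera to tool coordinates, whose origin is the TCP and whose axes are the tool frame's). Camera axes: x right, y down, z forward; pixel columns grow to the right and rows downward; lengths in mm; the calibration is good to about 2 mm. The wrist camera is an equidistant fisheye: a pixel r from the principal point sees the ray r / f radians off the axis. A picture is of the moment at which its call begins: read the wrist's pose just before it. There is no depth.
- env.job_done(): hands the job in, once; it reports no verdict.
Trained networks look in a picture, given as the dict that the camera call returned (one of the last four; its "shot" number tells which), for a name from the list of things; names that differ only in an ending like _2 or _b are one class to them, and where a whole thing is asked for, a point or a joint stands for the part that bears it (a point fixed in the world has none). Each returns a list of dicts, best first, with "confidence" (0 to 1); they miss things now and then, are a little off and sometimes report something else, mostly with a low value. They report only what shows in the picture. A call takes as long as a camera call. They do not tell look-alikes from the thing itself.
- nets.look_for(picture, thing): "point" ([x, y, z] in mm, in the coordinates of the camera as it stood for that picture, good to about 4 mm: the middle of the surface that is visible of it).
- nets.mark_of(picture, thing): "point" ([x, y, z] in mm, in the coordinates of the camera as it stood for that picture, good to about 4 mm: a listed point, or the origin of a listed thing).
The state is a dict: "t": time; "joints": joint angles; "qvel": joint speeds; "tau": joint torques, N m; "eef_pos": TCP position; "tcp_rot": TCP orientation; "ft_force": force on the tool from outside, world axes, zero at the start; "moment": the same for the moment, N m; "opening": opening from 0.0 (shut) to 1.0 (fully open).
Only numpy, scipy, OpenCV 4.12 (cv2) and the standard library are available. Lean on these libraries where they do the work, as an engineer would, in place of code of your own. Each camera call takes 0.05 s, during which the arm holds its last target. There are 200 camera calls.

## Working session

There is one attempt and no reset: what is moved stays moved. The work goes in short steps, Python scripts to look and compute and a tool call to move; the robot and the scene stay as the last step left them, time stands still between calls to the robot, and variables do not carry over. Pictures are saved under pics/ and viewed, about 8 in all and at most 12, crops included, and the job is handed in when it is done.

Besides the shell and the picture viewer there is one more tool, called after "Request:" by a JSON object that holds its "op" and its "data". apply_moves: Moves the arm, as the interface text tells. Its arguments: {"type":"object","properties":{"increments":{"type":"array"}},"required":["increments"]}

```bash
ls; mkdir -p pics; cat > h.py <<'E'
import numpy as np, cv2
from scipy.spatial.transform import Rotation as R
from cell import readout, read_camera, env, nets
np.set_printoptions(precision=1,suppress=True)
def toW(pic,p,st=None):
    p=np.array(p,float)
    if 'mount' in pic:
        q=(np.array(pic['mount'])@np.r_[p,1])[:3]
        return R.from_euler('xyz',st['tcp_rot']).as_matrix()@q+np.array(st['eef_pos'])
    M=cv2.Rodrigues(np.array(pic['rvec'],float))[0]
    return M.T@(p-np.array(pic['tvec'],float).ravel())
def px(pic,P):
    M=cv2.Rodrigues(np.array(pic['rvec'],float))[0]
    c=M@np.array(P,float)+np.array(pic['tvec'],float).ravel()
    f=210/np.tan(np.radians(pic['vfov']/2))
    return np.array([pic['cx']+f*c[0]/c[2],pic['cy']+f*c[1]/c[2]])
def ray(pic,u,v,z):
    M=cv2.Rodrigues(np.array(pic['rvec'],float))[0];t=np.array(pic['tvec'],float).ravel()
    f=210/np.tan(np.radians(pic['vfov']/2))
    d=M.T@np.array([(u-pic['cx'])/f,(v-pic['cy'])/f,1]);o=-M.T@t
    return o+d*(z-o[2])/d[2]
E
python3 - <<'E'
from h import *
s=readout.state();print(s, env.grip_point_offset)
ims=[]
for n in ['scene','top']:
    p=read_camera(n);ims.append(p['img'])
    for th in ['rack','box_a','lid_a','tray','mug','spray_can','flange_ring']:
        for r in nets.mark_of(p,th): print(n,th,toW(p,r['point']),px(p,toW(p,r['point'])),round(r['confidence'],2))
for i,n in zip(ims,['scene','top']): cv2.imwrite(f'pics/{n}0.png',cv2.resize(i[:,:,::-1],(800,600),interpolation=cv2.INTER_CUBIC))
E
```

```text
pics
{'t': 0.0, 'joints': array([-1.4,  0.5,  1.6, -0. ,  1.1, -0.1]), 'qvel': array([-0.,  0., -0., -0., -0.,  0.]), 'tau': array([ -0. , -61.3, -25.8,   0.1,   0. ,  -0. ]), 'eef_pos': array([ 155.7, -605. ,  184.6]), 'tcp_rot': array([-1.6,  0. , -2.9]), 'ft_force': array([ 0.2, -0. , -0. ]), 'moment': array([-0.,  0.,  0.]), 'opening': 1.0009118464446096} 18.8
scene rack [665.8 135.2   4.5] [300.6 204.5] 0.76
scene box_a [643.8 248.   41. ] [279.2 220.8] 0.54
scene box_a [647.1  12.9  41.4] [332.6 179.3] 0.54
scene box_a [638.7 133.   37.7] [308.1 201.6] 0.44
scene lid_a [623.   16.1  83.4] [339.3 174. ] 0.85
scene lid_a [613.5 241.9  82.6] [288.5 216.2] 0.77
scene lid_a [836.8  86.5  23.4] [273.6 165. ] 0.62
scene tray [429.  341.3   2.5] [311.3 295.7] 0.6
scene tray [407.5 516.8  -1.1] [267.6 348. ] 0.27
scene mug [406.6 515.6  -1.2] [268.2 348. ] 0.63
scene spray_can [427.6 343.1   2.7] [311.2 296.4] 0.73
scene spray_can [642.  453.2  -0.2] [225.5 271.8] 0.61
scene spray_can [405.1 515.3   1.3] [268.7 347.9] 0.39
scene flange_ring [530.9 531.3   1.1] [229.6 317.3] 0.62
top rack [661.7 138.4   1.3] [349.4 195.9] 0.72
top box_a [647.2  15.2  40.1] [403.8 201. ] 0.94
top box_a [636.1 136.3  38.4] [352.6 204.6] 0.81
top box_a [641.9 248.7  40.8] [305.5 201.1] 0.57
top lid_a [617.6  20.3  83.8] [407.3 211.8] 0.82
top lid_a [613.5 245.8  84.4] [307.3 211.4] 0.7
top lid_a [612.8 134.5  79.2] [356.2 213. ] 0.68
top lid_a [829.1  89.2  20.5] [371.1 128.1] 0.59
top tray [420.6 345.8  -0.8] [263.3 292.4] 0.96
top mug [403.6 518.8  -2.2] [192.4 297.8] 0.86
top spray_can [640.3 459.9  -0.9] [219.9 201.9] 0.78
top flange_ring [530.  532.1  -4.5] [189.4 245.7] 0.75
```

View pics/scene0.png

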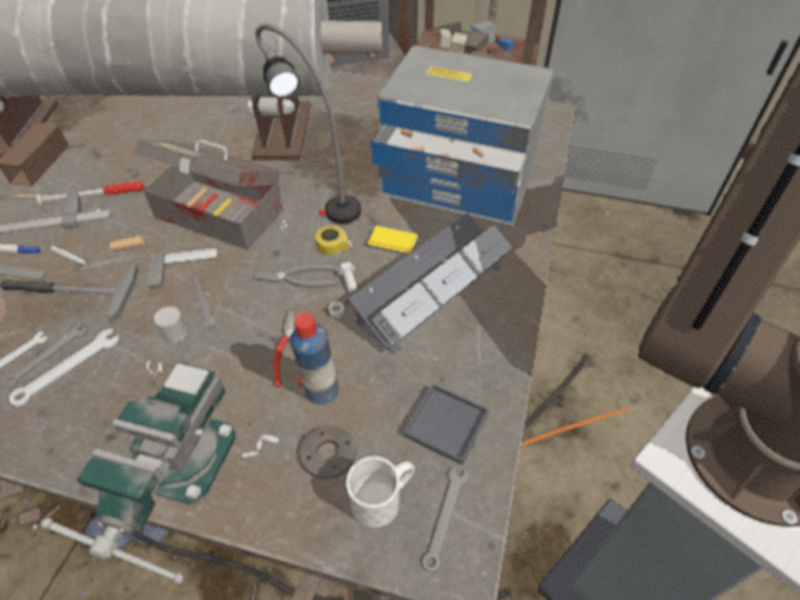

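View pics/top0.png

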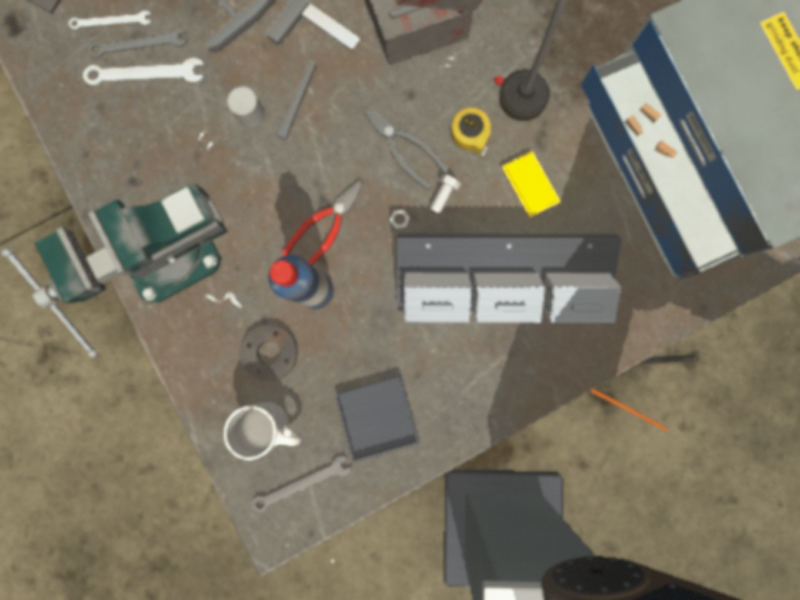

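Both views show the three grey lidded boxes on the rack (top view, 800 px wide: about (437,298), (510,298) and (583,298)). The candidates that look like the lid are the yellow block at (530,183), which is the decoy, and the three grey lids. The tray is at (377,413), mug at (250,433), can at (295,278) and ring at (268,348). I choose the three grey boxes and will take a close crop with the wrist camera on approach.

```bash
cat >> h.py <<'E'
def Rt(yaw=0,tilt=0,turn=0):
    """tool: tilt=deg the approach leans to +x (box-like), yaw deg about z, turn = jaw rotation about approach"""
    B=np.array([[0,0,1],[-1,0,0],[0,-1,0.]])  # cols tool x=-Y,y=-Z,z=+X
    return R.from_euler('z',yaw,degrees=True)*R.from_euler('y',-tilt,degrees=True)*R.from_matrix(B)*R.from_euler('y',turn,degrees=True)
def plan(wps,st=None,vmax=55,wmax=9.5):
    """wps: (pos,Rot,open_cm[,minrows])"""
    s=st or readout.state();p=np.array(s['eef_pos']);q=R.from_euler('xyz',s['tcp_rot']);n=0;rows=[]
    for w in wps:
        P,Q,o=np.array(w[0],float),w[1],w[2]
        rv=(q.inv()*Q).as_rotvec(degrees=True);d=q.inv().apply(P-p)
        k=max(1,int(np.ceil(np.linalg.norm(d)/vmax)),int(np.ceil(np.linalg.norm(rv)/wmax)),w[3] if len(w)>3 else 1)
        for i in range(k):
            q2=q*R.from_rotvec(rv/k,degrees=True)
            rows.append([(q.inv().apply(P-p)/(k-i)/10).round(2).tolist(),(rv/k).round(1).tolist(),o])
            p=p+(P-p)/(k-i);q=q2
    while len(rows)%5: rows.append([[0,0,0],[0,0,0],rows[-1][2]])
    for i in range(0,len(rows),5): print(rows[i:i+5])
def tip(boxo,zb,yaw=0,tilt=30):
    """grasp TCP with tool at box origin boxo, grasp point at box z=zb"""
    b=(R.from_euler('z',yaw,degrees=True)*R.from_euler('y',-tilt,degrees=True)).apply([0,0,1])
    return np.array(boxo)+b*(zb-18.8)
E
python3 - <<'E'
from h import *
p=read_camera('top')
for u,v in [(397,237),(620,236)]: print(ray(p,u*.7,v*.7,85))
s=readout.state();print(np.degrees(s['tcp_rot']))
print(tip([641,19,38],120,1))
plan([([400,-350,330],Rt(0,0),9.5),([560,-40,260],Rt(1,20),9.5),(tip([641,19,38],110,1),Rt(1,30),9.5)])
E
```

```text
[716.4 314.7  85. ]
[725.2 -40.6  85. ]
[ -90.    -0.  -165.6]
[590.4  18.1 125.6]
[[[-3.75, -1.81, -2.33], [-0.0, -9.4, 0.0], 9.5], [[-4.08, -1.81, -1.68], [-0.0, -9.4, 0.0], 9.5], [[-4.3, -1.81, -0.99], [-0.0, -9.4, 0.0], 9.5], [[-4.41, -1.81, -0.27], [-0.0, -9.4, 0.0], 9.5], [[-4.39, -1.81, 0.46], [-0.0, -9.4, 0.0], 9.5]]
[[[-4.26, -1.81, 1.17], [-0.0, -9.4, 0.0], 9.5], [[-4.01, -1.81, 1.86], [-0.0, -9.4, 0.0], 9.5], [[-3.65, -1.81, 2.49], [-0.0, -9.4, 0.0], 9.5], [[-4.43, 1.0, 2.29], [2.9, -0.1, 0.0], 9.5], [[-4.42, 1.11, 2.24], [2.9, -0.1, 0.0], 9.5]]
[[[-4.42, 1.23, 2.2], [2.9, -0.1, 0.0], 9.5], [[-4.41, 1.34, 2.14], [2.9, -0.1, 0.0], 9.5], [[-4.4, 1.45, 2.08], [2.9, -0.1, 0.0], 9.5], [[-4.4, 1.55, 2.02], [2.9, -0.1, 0.0], 9.5], [[-4.39, 1.65, 1.95], [2.9, -0.1, 0.0], 9.5]]
[[[-1.92, 4.89, -0.49], [3.3, 0.0, -0.0], 9.5], [[-1.92, 4.86, -0.77], [3.3, 0.0, -0.0], 9.5], [[-1.92, 4.81, -1.05], [3.3, 0.0, -0.0], 9.5], [[0, 0, 0], [0, 0, 0], 9.5], [[0, 0, 0], [0, 0, 0], 9.5]]
```

Request:
{"op": "apply_moves", "data": {"increments": [[[-3.8,-1.8,-2.3],[0,-9.4,0],9.5],[[-4.1,-1.8,-1.7],[0,-9.4,0],9.5],[[-4.3,-1.8,-1.0],[0,-9.4,0],9.5],[[-4.4,-1.8,-0.3],[0,-9.4,0],9.5],[[-4.4,-1.8,0.5],[0,-9.4,0],9.5]]}}

```text
t: 1.48
eef_pos: [310.1, -441.5, 276.1]
tcp_rot: [-1.572, 0.002, -2.049]
ft_force: [0.6, 0.5, 0.0]
opening: 0.996
```

Request:
{"op": "apply_moves", "data": {"increments": [[[-4.3,-1.8,1.2],[0,-9.4,0],9.5],[[-4.0,-1.8,1.9],[0,-9.4,0],9.5],[[-3.7,-1.8,2.5],[0,-9.4,0],9.5],[[-4.4,1.0,2.3],[2.9,0,0],9.5],[[-4.4,1.1,2.2],[2.9,0,0],9.5]]}}

```text
t: 2.1
eef_pos: [448.6, -248.1, 314.1]
tcp_rot: [-1.464, -0.001, -1.537]
ft_force: [0.9, 0.3, -0.6]
opening: 0.997
```

Request:
{"op": "apply_moves", "data": {"increments": [[[-4.8,1.2,2.2],[2.9,0,0],9.5],[[-4.8,1.3,2.2],[2.9,0,0],9.5],[[-4.8,1.4,2.1],[2.9,0,0],9.5],[[-4.8,1.5,1.5],[4.0,0,0],9.5],[[-4.8,1.6,1.0],[4.0,0,0],9.5]]}}

```text
t: 2.72
eef_pos: [547.1, 3.1, 263.6]
tcp_rot: [-1.159, -0.001, -1.538]
ft_force: [0.2, 0.5, -1.4]
opening: 1.0
```

```bash
python3 - <<'E'
from h import *
s=readout.state();print(s['joints'].round(2),s['eef_pos'],np.degrees(s['tcp_rot']))
p=read_camera('wrist')
for th in ['rack','box_a','lid_a']:
    for r in nets.mark_of(p,th): print(th,toW(p,r['point'],s),round(r['confidence'],2))
cv2.imwrite('pics/w1.png',p['img'][:,:,::-1])
plan([(tip([641,19,38],110,1.3),Rt(1.3,30),9.5)])
E
```

```text
[-0.2  0.1  1.9  0.1  0.7 -0.3] [547.1   3.1 263.6] [-66.4  -0.  -88.1]
lid_a [829.   90.6  15.9] 0.97
lid_a [620.   18.5  82.4] 0.91
lid_a [616.7 134.2  81.7] 0.8
[[[-0.48, 5.14, -0.42], [2.2, 0.2, -0.1], 9.5], [[-0.48, 5.12, -0.62], [2.2, 0.2, -0.1], 9.5], [[-0.49, 5.09, -0.82], [2.2, 0.2, -0.1], 9.5], [[0, 0, 0], [0, 0, 0], 9.5], [[0, 0, 0], [0, 0, 0], 9.5]]
```

View pics/w1.png

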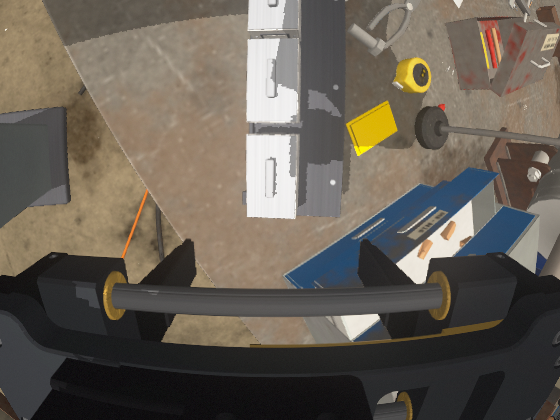

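The wrist view shows the grey lids with their ribs at (271,178), (271,80) and above. The yellow decoy at (371,128) lies off the rack. The choice of boxes is confirmed, so I go to the right box.

```bash
cat >> h.py <<'E'
YAW=1.3
BX={'r':np.array([644.7,17.5,37]),'m':np.array([642,133.5,37]),'l':np.array([639.4,249.5,37])}
E
python3 - <<'E'
from h import *
b=BX['r'];Q=Rt(YAW,30)
plan([(tip(b,110,YAW),Q,9.5),(tip(b,36,YAW),Q,9.5,2)],vmax=45)
E
```

```text
[[[-0.32, 3.91, -0.24], [1.7, 0.2, -0.1], 9.5], [[-0.32, 3.91, -0.36], [1.7, 0.2, -0.1], 9.5], [[-0.32, 3.89, -0.47], [1.7, 0.2, -0.1], 9.5], [[-0.33, 3.88, -0.59], [1.7, 0.2, -0.1], 9.5], [[-0.0, 3.7, 0.0], [0.0, -0.0, -0.0], 9.5]]
[[[-0.0, 3.7, 0.0], [0.0, -0.0, -0.0], 9.5], [[0, 0, 0], [0, 0, 0], 9.5], [[0, 0, 0], [0, 0, 0], 9.5], [[0, 0, 0], [0, 0, 0], 9.5], [[0, 0, 0], [0, 0, 0], 9.5]]
```

Request:
{"op": "apply_moves", "data": {"increments": [[[-0.4,3.9,-0.2],[1.7,0.2,-0.1],9.5],[[-0.3,3.9,-0.4],[1.7,0.2,-0.1],9.5],[[-0.3,3.9,-0.5],[1.7,0.2,-0.1],9.5],[[-0.3,3.9,-0.6],[1.7,0.2,-0.1],9.5],[[0,0,0],[0,0,0],9.5]]}}

```text
t: 3.55
eef_pos: [603.5, 9.7, 120.0]
tcp_rot: [-1.037, -0.002, -1.558]
ft_force: [-0.3, -0.7, -0.5]
opening: 1.0
```

```bash
python3 - <<'E'
from h import *
b=BX['r'];Q=Rt(YAW,30)
s=readout.state();print(s['joints'].round(2),s['eef_pos'],tip(b,110,YAW),(R.from_euler('xyz',s['tcp_rot']).inv()*Q).as_rotvec(degrees=True))
p=read_camera('wrist')
for th in ['box_a','lid_a']:
    for r in nets.mark_of(p,th): print(th,toW(p,r['point'],s),round(r['confidence'],2))
cv2.imwrite('pics/w2.png',p['img'][:,:,::-1])
plan([(tip(b,36,YAW),Q,9.5,2)],vmax=30)
E
```

```text
[-0.1  0.4  2.1  0.6  0.1 -0.7] [603.5   9.7 120. ] [599.1  16.5 116. ] [-0.6 -0.4  0.4]
lid_a [615.9  15.4  82.7] 0.73
lid_a [615.1 131.9  83.5] 0.66
lid_a [830.   92.1  17.1] 0.6
[[[-0.24, 2.59, -0.31], [-0.3, -0.1, 0.1], 9.5], [[-0.23, 2.59, -0.3], [-0.3, -0.1, 0.1], 9.5], [[-0.22, 2.6, -0.29], [-0.3, -0.1, 0.1], 9.5], [[0, 0, 0], [0, 0, 0], 9.5], [[0, 0, 0], [0, 0, 0], 9.5]]
```

View pics/w2.png

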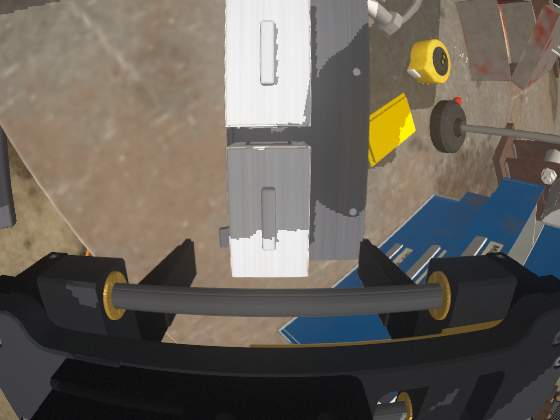

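```bash
cat >> h.py <<'E'
import json,os
def log():
    s=readout.state();L=json.load(open('log.json')) if os.path.exists('log.json') else [[[-1.425,.491,1.559,0,1.092,-.106],[155.74,-605.306,185.161],[-np.pi/2,0,-2.8903]]]
    L.append([list(map(float,s[k])) for k in ('joints','eef_pos','tcp_rot')]);json.dump(L,open('log.json','w'));return s
def R06(j):
    return R.from_euler('Z',j[0])*R.from_euler('Y',j[1]+j[2])*R.from_euler('ZYZ',[j[3],j[4],j[5]])
E
python3 - <<'E'
from h import *
s=log();np.set_printoptions(precision=4,suppress=True);print(s['joints'],s['eef_pos'])
for j,p,r in json.load(open('log.json')):
    print((R06(j).inv()*R.from_euler('xyz',r)).as_matrix())
    j2=[j[0],j[1],j[2],-j[3],j[4],-j[5]]
    print((R06(j2).inv()*R.from_euler('xyz',r)).as_matrix())
E
```

```text
[-0.1279  0.4054  2.0886  0.5584  0.1327 -0.6781] [604.4162  10.0019 123.476 ]
[[ 0.0005 -0.0004 -1.    ]
 [-1.     -0.     -0.0005]
 [-0.      1.     -0.0004]]
[[-0.2099 -0.0004 -0.9777]
 [-0.9777  0.      0.2099]
 [-0.      1.     -0.0004]]
[[-0. -0. -1.]
 [-1.  0.  0.]
 [ 0.  1. -0.]]
[[-0.2435  0.0173 -0.9697]
 [-0.9599  0.1388  0.2435]
 [ 0.1388  0.9902 -0.0173]]
```

Request:
{"op": "apply_moves", "data": {"increments": [[[0,-3,0],[0,0,5],9.5],[[0,-3,0],[0,0,5],9.5],[[0,0,0],[0,0,5],9.5],[[0,0,0],[0,0,0],9.5],[[0,0,0],[0,0,0],9.5]]}}

```text
t: 4.32
eef_pos: [573.3, 5.8, 184.5]
tcp_rot: [-1.009, 0.219, -1.414]
ft_force: [0.3, 0.7, -0.4]
opening: 0.996
```

```bash
python3 -c "
from h import *
s=log();print(s['joints'].round(3),s['eef_pos'],s['tcp_rot'].round(3))"
```

```text
[-0.3  0.3  2.1  0.9  0.5 -1.2] [573.3   5.8 184.5] [-1.   0.2 -1.4]
```

Request:
{"op": "apply_moves", "data": {"increments": [[[0.5,0,5],[0,0,0],9.5],[[0,-3,0],[-5,0,0],9.5],[[0,0,-3],[0,0,0],9.5],[[0,0,0],[0,0,0],9.5],[[0,0,0],[0,0,0],9.5]]}}

```text
t: 4.95
eef_pos: [574.9, -6.1, 222.9]
tcp_rot: [-1.103, 0.21, -1.417]
ft_force: [0.5, 0.4, -1.0]
opening: 1.002
```

```bash
cat >> h.py <<'E'
from scipy.optimize import least_squares
def fkp(j,k):
    q=R.from_euler('Z',j[0])
    return q.apply([k[0],k[1],k[2]])+(q*R.from_euler('Y',j[1])).apply([0,0,k[3]])+(q*R.from_euler('Y',j[1]+j[2])).apply([k[4],0,k[5]])+R06(j).apply([0,0,k[6]])
E
python3 - <<'E'
from h import *
s=log();print(s['joints'].round(3),s['eef_pos'],s['tcp_rot'].round(3))
L=json.load(open('log.json'))
f=least_squares(lambda k:np.concatenate([fkp(j,k)-p for j,p,r in L]),[100,60,300,500,0,450,250])
print(f.x,f.fun)
E
```

```text
[-0.3  0.3  2.   0.6  0.7 -0.9] [574.9  -6.1 222.9] [-1.1  0.2 -1.4]
[  0.1  66.1 196.1 586.9  42.9 410.9 300.9] [-0.1 -0.  -0.   0.   0.1 -0.   0.  -0.  -0.   0.  -0.   0. ]
```

```bash
cat >> h.py <<'E'
K=[0.1,66.1,196.1,586.9,42.9,410.9,300.9]
QT=R.from_matrix(np.array([[0,0,-1],[-1,0,0],[0,1,0.]]))
LO=np.array([-3.1,-.84,.05,-1.13,.06,-2.69]);HI=np.array([3.1,2.19,2.79,4.28,2.93,2.69])
def ik(P,Q,seed):
    g=lambda j:np.r_[(fkp(j,K)-P)/100,(((R06(j)*QT).inv())*Q).as_rotvec()]
    f=least_squares(g,np.clip(seed,LO+.01,HI-.01),bounds=(LO,HI));return f.x,np.linalg.norm(f.fun)
E
python3 - <<'E'
from h import *
np.set_printoptions(precision=2,suppress=True)
sd=readout.state()['joints']
for n in 'rml':
    b=BX[n]
    for lean in (0,10,15,20,25):
        Q=Rt(YAW,30)*R.from_euler('z',lean,degrees=True)
        seed=sd
        out=[]
        for zb in (110,36):
            g=b+Rt(YAW,30).apply([0,-zb,0]); P=g+Q.apply([0,18.8,0])
            j,e=ik(P,Q,seed);seed=j;out.append((j,round(e,3)))
        print(n,lean,*out)
for lean in(0,15,20):
    Q=Rt(YAW,0)*R.from_euler('z',lean,degrees=True)
    print('lev',ik(np.array([500,95,36])+Q.apply([0,18.8,0]),Q,sd))
for y,x in((95,500),(210,500)):
    for t in (90,-90):
        Q=Rt(0,0,t);print('turn',t,y,ik([x,y,20],Q,sd+[0,0,0,0,0,-np.radians(t)]))
Q=Rt(0,0,90);print(ik([421,345,20],Q,sd+[.5,0,0,0,0,-np.radians(90)]))
E
```

```text
r 0 (array([-0.12,  0.41,  2.1 ,  0.56,  0.13, -0.68]), np.float64(0.0)) (array([-0.11,  0.57,  2.06,  1.62,  0.07, -1.73]), np.float64(0.0))
r 10 (array([-0.23,  0.43,  2.09,  1.1 ,  0.33, -1.3 ]), np.float64(0.0)) (array([-0.21,  0.58,  2.05,  1.44,  0.29, -1.64]), np.float64(0.0))
r 15 (array([-0.28,  0.44,  2.08,  1.15,  0.44, -1.39]), np.float64(0.0)) (array([-0.25,  0.59,  2.04,  1.4 ,  0.4 , -1.64]), np.float64(0.0))
r 20 (array([-0.32,  0.46,  2.07,  1.17,  0.55, -1.45]), np.float64(0.0)) (array([-0.3 ,  0.61,  2.02,  1.36,  0.5 , -1.64]), np.float64(0.0))
r 25 (array([-0.36,  0.48,  2.05,  1.18,  0.65, -1.49]), np.float64(0.0)) (array([-0.34,  0.63,  2.  ,  1.33,  0.61, -1.65]), np.float64(0.0))
m 0 (array([ 0.14,  0.43,  2.06, -0.42,  0.14,  0.52]), np.float64(0.0)) (array([ 0.13,  0.58,  2.02, -1.13,  0.06,  1.22]), np.float64(0.004))
m 10 (array([ 0.03,  0.43,  2.08,  1.02,  0.2 , -1.  ]), np.float64(0.0)) (array([ 0.03,  0.58,  2.04,  1.61,  0.17, -1.6 ]), np.float64(0.0))
m 15 (array([-0.02,  0.44,  2.09,  1.23,  0.3 , -1.25]), np.float64(0.0)) (array([-0.02,  0.59,  2.
[... 1092 characters left out ...]
  0.03]), np.float64(9.031840015004794e-16))
lev (array([-0.09,  0.59,  2.02,  0.46,  0.61, -0.5 ]), np.float64(8.149538535785606e-11))
lev (array([-0.13,  0.6 ,  2.02,  0.59,  0.66, -0.65]), np.float64(2.740302124283086e-12))
turn 90 95 (array([ 0.29,  0.58,  2.16, -1.13,  0.39, -2.69]), np.float64(0.8004645674311553))
turn -90 95 (array([ 0.06,  0.57,  2.  , -0.  ,  0.57, -1.51]), np.float64(8.188395156338144e-11))
turn 90 210 (array([ 0.45,  0.59,  2.13, -1.13,  0.31, -2.69]), np.float64(0.6516322296607602))
turn -90 210 (array([ 0.28,  0.6 ,  1.91, -0.  ,  0.62, -1.3 ]), np.float64(9.095368894737542e-14))
(array([ 0.68,  0.58,  2.15, -1.13,  0.22, -2.69]), np.float64(0.4582776764800883))
```

```bash
cat >> h.py <<'E'
def gp(b,zb,lean=15,yaw=YAW,tilt=30):
    B=Rt(yaw,tilt);Q=B*R.from_euler('z',lean,degrees=True)
    return np.array(b)+B.apply([0,-zb,0])+Q.apply([0,18.8,0]),Q
def chk(P,Q):
    s=log();print('err tool mm',R.from_euler('xyz',s['tcp_rot']).inv().apply(P-s['eef_pos']),'rot',(R.from_euler('xyz',s['tcp_rot']).inv()*Q).as_rotvec(degrees=True),'j',s['joints'],'F',s['ft_force'],'op',s['opening']*95.1)
E
python3 - <<'E'
from h import *
b=BX['r']
plan([(*gp(b,100),9.5),(*gp(b,36),9.5)],vmax=40)
E
```

```text
[[[0.04, 2.98, -0.59], [1.0, 0.1, 0.2], 9.5], [[0.05, 2.97, -0.64], [1.0, 0.1, 0.2], 9.5], [[0.07, 2.96, -0.7], [1.0, 0.1, 0.2], 9.5], [[0.08, 2.95, -0.75], [1.0, 0.1, 0.2], 9.5], [[0.83, 3.09, 0.0], [-0.0, -0.0, 0.0], 9.5]]
[[[0.83, 3.09, -0.0], [-0.0, -0.0, 0.0], 9.5], [[0, 0, 0], [0, 0, 0], 9.5], [[0, 0, 0], [0, 0, 0], 9.5], [[0, 0, 0], [0, 0, 0], 9.5], [[0, 0, 0], [0, 0, 0], 9.5]]
```

Request:
{"op": "apply_moves", "data": {"increments": [[[0,3.0,-0.6],[1,0.1,0.2],9.5],[[0,3.0,-0.6],[1,0.1,0.2],9.5],[[0.1,3.0,-0.7],[1,0.1,0.2],9.5],[[0.1,2.9,-0.8],[1,0.1,0.2],9.5],[[0,0,0],[0,0,0],9.5]]}}

```text
t: 5.58
eef_pos: [608.0, 22.9, 105.6]
tcp_rot: [-1.03, 0.221, -1.417]
ft_force: [0.2, -0.1, 0.3]
opening: 0.996
```

```bash
python3 - <<'E'
from h import *
b=BX['r'];chk(*gp(b,100))
plan([(*gp(b,36),9.5)],vmax=25)
E
```

```text
err tool mm [ 0.2 -4.4 -2.6] rot [-0.1  0.1  0.3] j [-0.3  0.5  2.1  1.2  0.4 -1.4] F [ 0.2 -0.1  0.3] op 94.76493942361304
[[[0.55, 1.92, -0.09], [-0.0, 0.0, 0.1], 9.5], [[0.55, 1.92, -0.09], [-0.0, 0.0, 0.1], 9.5], [[0.56, 1.91, -0.09], [-0.0, 0.0, 0.1], 9.5], [[0, 0, 0], [0, 0, 0], 9.5], [[0, 0, 0], [0, 0, 0], 9.5]]
```

Request:
{"op": "apply_moves", "data": {"increments": [[[0.5,1.9,-0.1],[0,0,0.1],9.5],[[0.6,1.9,-0.1],[0,0,0.1],9.5],[[0.6,1.9,-0.1],[0,0,0.1],9.5],[[0,0,0],[0,0,0],9.5],[[0,0,0],[0,0,0],9.5]]}}

```text
t: 6.2
eef_pos: [639.6, 21.9, 58.1]
tcp_rot: [-1.023, 0.225, -1.41]
ft_force: [-0.7, 0.6, 1.1]
opening: 0.996
```

```bash
python3 - <<'E'
from h import *
b=BX['r'];chk(*gp(b,36))
s=readout.state();p=read_camera('wrist')
for th in ['box_a','lid_a']:
    for r in nets.mark_of(p,th): print(th,toW(p,r['point'],s),round(r['confidence'],2))
cv2.imwrite('pics/w3.png',p['img'][:,:,::-1])
E
```

```text
err tool mm [ 0.4  2.9 -6.3] rot [-0.4  0.3 -0.1] j [-0.3  0.6  2.   1.4  0.4 -1.6] F [-0.7  0.6  1.1] op 94.69403752765933
lid_a [615.7 133.   83.3] 0.87
lid_a [828.7  90.1  17.9] 0.78
lid_a [614.8  19.4  84.4] 0.65
```

View pics/w3.png

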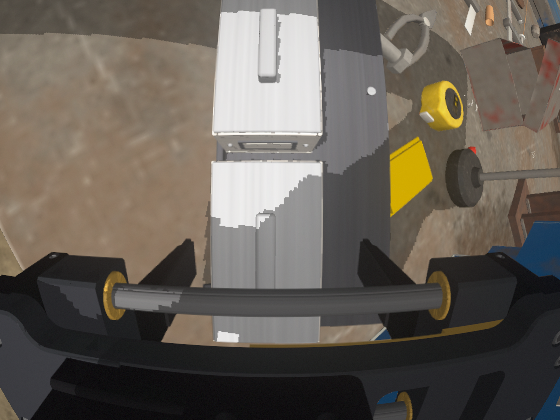

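The view shows the box edges at columns 212 and 322 and the fingers at 195 and 360, so I am about 6 mm off to the right. This matches the computed error, so I correct it and grip.

Request:
{"op": "apply_moves", "data": {"increments": [[[0,0.2,-0.6],[0,0,0],9.5],[[0,0,-0.1],[0,0,0],9.5],[[0,0,0],[0,0,0],5.0],[[0,0,0],[0,0,0],5.0],[[0,0,0],[0,0,0],5.0]]}}

```text
t: 6.98
eef_pos: [634.8, 22.1, 54.8]
tcp_rot: [-1.021, 0.224, -1.41]
ft_force: [0.9, 0.2, 0.4]
opening: 0.738
```

Request:
{"op": "apply_moves", "data": {"increments": [[[0,0,0],[0,0,0],5.0],[[-0.3,-1.0,0],[0,0,0],5.0],[[-0.3,-1.0,0],[0,0,0],5.0],[[0,0,0],[0,0,0],5.0],[[0,0,0],[0,0,0],5.0]]}}

```text
t: 7.6
eef_pos: [622.9, 22.5, 73.9]
tcp_rot: [-1.021, 0.224, -1.41]
ft_force: [-0.2, 0.4, -2.8]
opening: 0.649
```

```bash
python3 - <<'E'
from h import *
chk(*gp(BX['r'],36))
E
```

```text
err tool mm [ 7.1 24.   0.1] rot [-0.5  0.3 -0. ] j [-0.3  0.5  2.1  1.4  0.4 -1.6] F [-0.2  0.4 -2.8] op 61.68737346042072
```

Lifted clear, it reads 2.8 N: the right box is light. I put it back.

Request:
{"op": "apply_moves", "data": {"increments": [[[0.3,1.1,0],[0,0,0],5.0],[[0.3,1.0,0],[0,0,0],5.0],[[0,0,0],[0,0,0],5.0],[[0,0,0],[0,0,0],9.5],[[0,0,0],[0,0,0],9.5]]}}

```text
t: 8.22
eef_pos: [634.8, 22.3, 54.5]
tcp_rot: [-1.021, 0.224, -1.41]
ft_force: [-1.0, -0.4, 0.6]
opening: 0.806
```

Request:
{"op": "apply_moves", "data": {"increments": [[[0,0,0],[0,0,0],9.5],[[0,0,0],[0,0,0],9.5],[[-0.9,-3.6,0],[0,0,0],9.5],[[-0.9,-3.6,0],[0,0,0],9.5],[[0,0,0],[0,0,0],9.5]]}}

```text
t: 8.85
eef_pos: [596.2, 20.1, 119.9]
tcp_rot: [-1.021, 0.224, -1.41]
ft_force: [0.3, -0.4, -1.0]
opening: 0.997
```

```bash
python3 - <<'E'
from h import *
s=readout.state();print(s['eef_pos'],s['ft_force'],s['opening'])
p=read_camera('wrist')
for r in nets.mark_of(p,'lid_a'): print(toW(p,r['point'],s),round(r['confidence'],2))
b=BX['m']
plan([(*gp(b,100,17),9.5)],vmax=45)
E
```

```text
[596.2  20.1 119.9] [ 0.3 -0.4 -1. ] 0.9966167349691006
[831.1  90.7  18.3] 0.9
[615.8  16.8  80.3] 0.87
[618.1 133.6  80.9] 0.79
[[[-3.69, 1.41, 0.04], [-0.2, 0.1, 0.6], 9.5], [[-3.67, 1.45, 0.04], [-0.2, 0.1, 0.6], 9.5], [[-3.65, 1.49, 0.04], [-0.2, 0.1, 0.6], 9.5], [[0, 0, 0], [0, 0, 0], 9.5], [[0, 0, 0], [0, 0, 0], 9.5]]
```

Now the middle box.

Request:
{"op": "apply_moves", "data": {"increments": [[[-3.7,1.4,0],[-0.2,0.1,0.6],9.5],[[-3.7,1.4,0],[-0.2,0.1,0.6],9.5],[[-3.6,1.4,0],[-0.2,0.1,0.6],9.5],[[0,0,0],[0,0,0],9.5],[[0,0,0],[0,0,0],9.5]]}}

```text
t: 9.57
eef_pos: [600.6, 140.1, 102.2]
tcp_rot: [-1.037, 0.256, -1.401]
ft_force: [-0.7, -0.1, 0.1]
opening: 1.0
```

```bash
python3 - <<'E'
from h import *
b=BX['m'];chk(*gp(b,100,17))
plan([(*gp(b,36,17),9.5)],vmax=22)
E
```

```text
err tool mm [ 0.5 -5.4  3.1] rot [ 0.5 -0.2  0.2] j [-0.   0.5  2.1  1.3  0.3 -1.3] F [-0.7 -0.1  0.1] op 95.06396514319103
[[[0.64, 1.86, 0.12], [0.2, -0.1, 0.1], 9.5], [[0.64, 1.86, 0.12], [0.2, -0.1, 0.1], 9.5], [[0.64, 1.86, 0.11], [0.2, -0.1, 0.1], 9.5], [[0, 0, 0], [0, 0, 0], 9.5], [[0, 0, 0], [0, 0, 0], 9.5]]
```

Request:
{"op": "apply_moves", "data": {"increments": [[[0.6,1.9,0],[0.2,-0.1,0.1],9.5],[[0.6,1.9,0],[0.2,-0.1,0.1],9.5],[[0.7,1.9,0],[0.2,-0.1,0.1],9.5],[[0,0,0],[0,0,0],9.5],[[0,0,0],[0,0,0],9.5]]}}

```text
t: 10.2
eef_pos: [632.1, 134.3, 47.2]
tcp_rot: [-1.026, 0.256, -1.4]
ft_force: [-0.2, 1.0, 0.6]
opening: 0.996
```

```bash
python3 - <<'E'
from h import *
b=BX['m'];chk(*gp(b,36,17))
E
```

```text
err tool mm [-5.5 -2.8  3.4] rot [-0.1 -0.2  0.1] j [-0.   0.6  2.1  1.6  0.3 -1.7] F [-0.2  1.   0.6] op 94.72328796726059
```

Request:
{"op": "apply_moves", "data": {"increments": [[[-0.5,-0.2,0.3],[0,0,0],9.5],[[0,0,0],[0,0,0],5.0],[[0,0,0],[0,0,0],5.0],[[0,0,0],[0,0,0],5.0],[[0,0,0],[0,0,0],5.0]]}}

```text
t: 10.82
eef_pos: [632.7, 137.6, 53.7]
tcp_rot: [-1.024, 0.256, -1.4]
ft_force: [-0.9, 0.5, -0.8]
opening: 0.652
```

Request:
{"op": "apply_moves", "data": {"increments": [[[0,0,0],[0,0,0],5.0],[[-0.3,-1.0,0],[0,0,0],5.0],[[-0.3,-1.0,0],[0,0,0],5.0],[[0,0,0],[0,0,0],5.0],[[0,0,0],[0,0,0],5.0]]}}

```text
t: 11.45
eef_pos: [621.6, 137.0, 70.6]
tcp_rot: [-1.027, 0.255, -1.401]
ft_force: [0.4, -0.3, -1.5]
opening: 0.65
```

```bash
python3 - <<'E'
from h import *
chk(*gp(BX['m'],36,17))
E
```

```text
err tool mm [ 4.6 20.7  0.8] rot [-0.1 -0.2  0.2] j [-0.   0.6  2.1  1.5  0.3 -1.6] F [ 0.4 -0.3 -1.5] op 61.802886362208355
```

Middle: 1.5 N, also light, with about ±1 N of noise. I lower it and go to the left box.

Request:
{"op": "apply_moves", "data": {"increments": [[[0,0,0],[0,0,0],5.0],[[0.3,1.0,0],[0,0,0],5.0],[[0.3,0.9,0],[0,0,0],5.0],[[0,0,0],[0,0,0],5.0],[[0,0,0],[0,0,0],9.5]]}}

```text
t: 12.08
eef_pos: [637.2, 137.2, 57.8]
tcp_rot: [-1.014, 0.256, -1.399]
ft_force: [-0.5, -0.3, 0.7]
opening: 0.722
```

Request:
{"op": "apply_moves", "data": {"increments": [[[0,0,0],[0,0,0],9.5],[[0,0,0],[0,0,0],9.5],[[0,0,0],[0,0,0],9.5],[[-1.0,-3.6,0],[0,0,0],9.5],[[-1.0,-3.6,0],[0,0,0],9.5]]}}

```text
t: 12.7
eef_pos: [597.6, 134.4, 120.2]
tcp_rot: [-1.02, 0.257, -1.401]
ft_force: [-0.3, -0.0, 0.2]
opening: 1.0
```

```bash
python3 - <<'E'
from h import *
s=readout.state();print(s['eef_pos'],s['ft_force'],s['opening'])
p=read_camera('wrist')
for r in nets.mark_of(p,'lid_a'): print(toW(p,r['point'],s),round(r['confidence'],2))
b=BX['l']
plan([(*gp(b,100,20),9.5)],vmax=45)
E
```

```text
[597.6 134.4 120.2] [-0.3 -0.   0.2] 0.9995922185608752
[615.2 133.1  89.3] 0.87
[611.5 248.3  83.2] 0.82
[828.1  89.5  16. ] 0.69
[[[-3.7, 1.61, -0.18], [-0.2, -0.0, 1.0], 9.5], [[-3.67, 1.68, -0.17], [-0.2, -0.0, 1.0], 9.5], [[-3.64, 1.74, -0.16], [-0.2, -0.0, 1.0], 9.5], [[0, 0, 0], [0, 0, 0], 9.5], [[0, 0, 0], [0, 0, 0], 9.5]]
```

Request:
{"op": "apply_moves", "data": {"increments": [[[-3.7,1.6,-0.2],[-0.2,0,1.0],9.5],[[-3.7,1.6,-0.2],[-0.2,0,1.0],9.5],[[-3.7,1.6,-0.2],[-0.2,0,1.0],9.5],[[0,0,0],[0,0,0],9.5],[[0,0,0],[0,0,0],9.5]]}}

```text
t: 13.42
eef_pos: [598.1, 257.5, 107.0]
tcp_rot: [-1.019, 0.301, -1.372]
ft_force: [-1.1, 0.0, -0.2]
opening: 1.001
```

```bash
python3 - <<'E'
from h import *
b=BX['l'];chk(*gp(b,100,20))
s=readout.state()
p=read_camera('wrist')
for r in nets.mark_of(p,'lid_a'): print(toW(p,r['point'],s),round(r['confidence'],2))
plan([(*gp(b,36,20),9.5)],vmax=22)
cv2.imwrite('pics/w4.png',p['img'][:,:,::-1])
E
```

```text
err tool mm [ 1.9 -2.   0.7] rot [-0.1 -0.2  0.1] j [ 0.2  0.5  2.   1.4  0.3 -1.3] F [-1.1  0.  -0.2] op 95.1744527906449
[612.8 252.3  83.7] 0.68
[[[0.78, 1.95, 0.01], [-0.1, -0.1, 0.0], 9.5], [[0.78, 1.95, 0.01], [-0.1, -0.1, 0.0], 9.5], [[0.78, 1.95, 0.01], [-0.1, -0.1, 0.0], 9.5], [[0, 0, 0], [0, 0, 0], 9.5], [[0, 0, 0], [0, 0, 0], 9.5]]
```

View pics/w4.png

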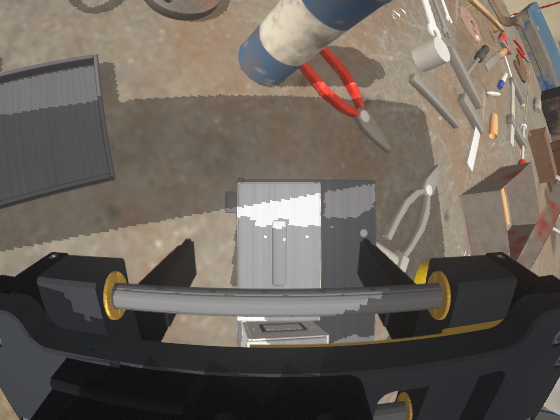

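The view shows the left box (edges at columns 238 and 322, rib at (280,250)) centred between the fingers at 195 and 362. The tray is at the left.

Request:
{"op": "apply_moves", "data": {"increments": [[[0.7,2.0,0],[0,-0.1,0],9.5],[[0.7,2.0,0],[0,-0.1,0],9.5],[[0.7,2.0,0],[0,-0.1,0],9.5],[[0,0,0],[0,0,0],9.5],[[0,0,0],[0,0,0],9.5]]}}

```text
t: 14.15
eef_pos: [632.5, 253.7, 52.1]
tcp_rot: [-1.015, 0.298, -1.374]
ft_force: [0.5, 0.6, -0.2]
opening: 0.999
```

```bash
python3 - <<'E'
from h import *
chk(*gp(BX['l'],36,20))
E
```

```text
err tool mm [-2.6 -1.1 -1.6] rot [-0.4 -0.2  0.3] j [ 0.2  0.6  2.   1.7  0.3 -1.6] F [ 0.5  0.6 -0.2] op 95.03965967885429
```

Request:
{"op": "apply_moves", "data": {"increments": [[[-0.2,0,-0.2],[0,0,0],9.5],[[0,0,0],[0,0,0],5.0],[[0,0,0],[0,0,0],5.0],[[0,0,0],[0,0,0],5.0],[[0,0,0],[0,0,0],5.0]]}}

```text
t: 14.78
eef_pos: [630.3, 255.7, 54.1]
tcp_rot: [-1.012, 0.298, -1.373]
ft_force: [0.7, 0.1, -0.7]
opening: 0.649
```

Request:
{"op": "apply_moves", "data": {"increments": [[[0,0,0],[0,0,0],5.0],[[-0.4,-1.0,0],[0,0,0],5.0],[[-0.4,-1.0,0],[0,0,0],5.0],[[-0.4,-1.0,0],[0,0,0],5.0],[[0,0,0],[0,0,0],5.0]]}}

```text
t: 15.4
eef_pos: [612.0, 255.2, 79.0]
tcp_rot: [-1.019, 0.295, -1.376]
ft_force: [-0.2, -0.6, -6.7]
opening: 0.648
```

```bash
python3 - <<'E'
from h import *
chk(*gp(BX['l'],36,20))
sd=readout.state()['joints']
Z=lambda t,x,y,z:gp([x,y,z],36,20,YAW,t)
w=[Z(30,575,235,110),Z(15,540,160,110),Z(0,510,100,90),Z(0,500,95,40)]
j=sd
for P,Q in w: j,e=ik(P,Q,j);print(np.round(j,2),round(e,3))
plan([(P,Q,5.0) for P,Q in w],vmax=35,wmax=5)
E
```

```text
err tool mm [10.5 29.9  2.5] rot [-0.2 -0.2  0.5] j [ 0.2  0.6  2.   1.6  0.3 -1.5] F [-0.2 -0.6 -6.7] op 61.63726748667433
[ 0.2  0.4  2.1  1.4  0.3 -1.3] 0.0
[-0.   0.4  2.   0.7  0.6 -0.6] 0.0
[-0.1  0.5  1.9  0.5  0.8 -0.5] 0.0
[-0.1  0.5  2.   0.5  0.7 -0.6] 0.0
[[[-0.45, -3.23, -0.84], [-0.1, -0.1, 0.2], 5.0], [[-0.47, -3.23, -0.84], [-0.1, -0.1, 0.2], 5.0], [[2.12, -1.4, -0.9], [-4.7, 1.7, 0.0], 5.0], [[2.15, -1.32, -0.95], [-4.7, 1.7, 0.0], 5.0], [[2.18, -1.25, -0.99], [-4.7, 1.7, 0.0], 5.0]]
[[[1.49, -0.23, -0.77], [-3.5, 1.3, -0.0], 5.0], [[1.51, -0.18, -0.75], [-3.5, 1.3, -0.0], 5.0], [[1.53, -0.14, -0.72], [-3.5, 1.3, -0.0], 5.0], [[1.54, -0.09, -0.7], [-3.5, 1.3, -0.0], 5.0], [[1.08, 2.27, -0.51], [0.0, 0.0, -0.0], 5.0]]
[[[1.08, 2.27, -0.51], [0.0, 0.0, -0.0], 5.0], [[0, 0, 0], [0, 0, 0], 5.0], [[0, 0, 0], [0, 0, 0], 5.0], [[0, 0, 0], [0, 0, 0], 5.0], [[0, 0, 0], [0, 0, 0], 5.0]]
```

Left box: 6.7 N, so it is the heavy one. I carry it to the bench.

Request:
{"op": "apply_moves", "data": {"increments": [[[-0.4,-3.2,-0.8],[0,0,0.2],5.0],[[-0.4,-3.2,-0.8],[0,0,0.2],5.0],[[2.1,-1.4,-0.9],[-4.7,1.7,0],5.0],[[2.1,-1.3,-1.0],[-4.7,1.7,0],5.0],[[2.2,-1.3,-1.0],[-4.7,1.7,0],5.0]]}}

```text
t: 16.02
eef_pos: [533.3, 171.7, 123.7]
tcp_rot: [-1.284, 0.339, -1.449]
ft_force: [1.1, 0.8, -6.4]
opening: 0.65
```

```bash
python3 - <<'E'
from h import *
Z=lambda t,x,y,z:gp([x,y,z],36,20,YAW,t)
chk(*Z(15,540,160,110))
w=[Z(0,505,98,70)]
plan([(P,Q,5.0) for P,Q in w],vmax=30,wmax=4)
E
```

```text
err tool mm [ 3.9 -5.   2.7] rot [-0.4  0.2 -0.2] j [ 0.   0.4  2.   0.7  0.6 -0.7] F [ 1.1  0.8 -6.4] op 61.85134429658845
[[[1.79, 0.04, -0.96], [-3.6, 1.3, -0.0], 5.0], [[1.81, 0.1, -0.91], [-3.6, 1.3, -0.0], 5.0], [[1.83, 0.16, -0.86], [-3.6, 1.3, -0.0], 5.0], [[1.85, 0.21, -0.81], [-3.6, 1.3, -0.0], 5.0], [[0, 0, 0], [0, 0, 0], 5.0]]
```

Request:
{"op": "apply_moves", "data": {"increments": [[[1.8,0,-1.0],[-3.6,1.3,0],5.0],[[1.8,0.1,-0.9],[-3.6,1.3,0],5.0],[[1.8,0.2,-0.9],[-3.6,1.3,0],5.0],[[1.9,0.2,-0.8],[-3.6,1.3,0],5.0],[[0,0,0],[0,0,0],5.0]]}}

```text
t: 16.65
eef_pos: [503.3, 100.6, 84.8]
tcp_rot: [-1.581, 0.354, -1.549]
ft_force: [0.3, -0.3, -6.0]
opening: 0.648
```

```bash
python3 - <<'E'
from h import *
Z=lambda t,x,y,z:gp([x,y,z],36,20,YAW,t)
chk(*Z(0,505,98,70))
plan([(*Z(0,500,97,13),5.0)],vmax=30,wmax=4)
E
```

```text
err tool mm [-4.8 -2.1  1.7] rot [ 0.6 -0.1 -0.3] j [-0.1  0.5  2.   0.5  0.8 -0.5] F [ 0.3 -0.3 -6. ] op 61.62385713168221
[[[0.79, 2.56, -0.14], [0.3, -0.0, -0.1], 5.0], [[0.78, 2.56, -0.15], [0.3, -0.0, -0.1], 5.0], [[0, 0, 0], [0, 0, 0], 5.0], [[0, 0, 0], [0, 0, 0], 5.0], [[0, 0, 0], [0, 0, 0], 5.0]]
```

Request:
{"op": "apply_moves", "data": {"increments": [[[0.7,2.5,-0.1],[0.4,0,-0.1],5.0],[[0.7,2.5,-0.1],[0.3,0,-0.1],5.0],[[0,0,0],[0,0,0],5.0],[[0,0,0],[0,0,0],5.0],[[0,0,0],[0,0,0],5.0]]}}

```text
t: 17.27
eef_pos: [502.3, 106.3, 33.2]
tcp_rot: [-1.563, 0.352, -1.546]
ft_force: [0.8, -0.2, -6.1]
opening: 0.648
```

```bash
python3 - <<'E'
from h import *
Z=lambda t,x,y,z:gp([x,y,z],36,20,YAW,t)
chk(*Z(0,500,97,0))
E
```

```text
err tool mm [ 7.7 13.  -2.6] rot [-0.4  0.1 -0.1] j [-0.1  0.6  2.   0.6  0.7 -0.6] F [ 0.8 -0.2 -6.1] op 61.656839320281456
```

Request:
{"op": "apply_moves", "data": {"increments": [[[0.3,0.9,0],[-0.4,0,0],5.0],[[0.07,0.2,0],[0,0,0],5.0],[[0,0,0],[0,0,0],5.0],[[0,0,0],[0,0,0],5.0],[[0,0,0],[0,0,0],5.0]]}}

```text
t: 17.9
eef_pos: [503.2, 106.5, 22.0]
tcp_rot: [-1.568, 0.351, -1.546]
ft_force: [0.1, 0.3, -6.6]
opening: 0.648
```

Request:
{"op": "apply_moves", "data": {"increments": [[[0.03,0.1,0],[0,0,0],5.0],[[0,0,0],[0,0,0],5.0],[[0.03,0.1,0],[0,0,0],5.0],[[0,0,0],[0,0,0],5.0],[[0,0,0],[0,0,0],5.0]]}}

```text
t: 18.52
eef_pos: [503.3, 106.6, 19.9]
tcp_rot: [-1.568, 0.351, -1.546]
ft_force: [-0.6, -0.3, -6.6]
opening: 0.649
```

Request:
{"op": "apply_moves", "data": {"increments": [[[0.03,0.1,0],[0,0,0],5.0],[[0,0,0],[0,0,0],5.0],[[0.03,0.1,0],[0,0,0],5.0],[[0,0,0],[0,0,0],5.0],[[0,0,0],[0,0,0],5.0]]}}

```text
t: 19.15
eef_pos: [503.3, 107.0, 19.7]
tcp_rot: [-1.566, 0.353, -1.545]
ft_force: [-0.8, 0.7, -4.1]
opening: 0.644
```

Request:
{"op": "apply_moves", "data": {"increments": [[[0.05,0.15,0],[0,0,0],5.0],[[0.05,0.15,0],[0,0,0],5.0],[[0,0,0],[0,0,0],5.0],[[0,0,0],[0,0,0],5.0],[[0,0,0],[0,0,0],5.0]]}}

```text
t: 19.77
eef_pos: [503.3, 107.2, 19.5]
tcp_rot: [-1.564, 0.355, -1.543]
ft_force: [-1.7, -1.5, 1.0]
opening: 0.648
```

Seated. I release it and back off along the lean.

Request:
{"op": "apply_moves", "data": {"increments": [[[0,0,0],[0,0,0],9.5],[[0,0,0],[0,0,0],9.5],[[0,0,0],[0,0,0],9.5],[[0,0,0],[0,0,0],9.5],[[-1.0,-3.5,0],[0,0,0],9.5]]}}

```text
t: 20.4
eef_pos: [502.7, 104.6, 54.8]
tcp_rot: [-1.568, 0.356, -1.544]
ft_force: [0.1, -0.3, 0.4]
opening: 0.992
```

Request:
{"op": "apply_moves", "data": {"increments": [[[-1.0,-4.0,0],[0,0,0],9.5],[[-1.0,-4.0,0],[0,0,-5],9.5],[[0,0,0],[0,0,-5],9.5],[[0,0,0],[0,0,-5],9.5],[[0,0,0],[0,0,-5],9.5]]}}

```text
t: 21.02
eef_pos: [504.0, 93.2, 142.3]
tcp_rot: [-1.562, -0.004, -1.55]
ft_force: [0.4, 0.3, -0.6]
opening: 0.998
```

```bash
python3 - <<'E'
from h import *
s=log();print(s['eef_pos'],np.degrees(s['tcp_rot']),s['opening'])
p=read_camera('wrist')
for th in ['box_a','lid_a']:
    for r in nets.mark_of(p,th): print(th,toW(p,r['point'],s),round(r['confidence'],2))
t=read_camera('top')
for th in ['box_a','lid_a']:
    for r in nets.mark_of(t,th): print('top',th,toW(t,r['point'],s),round(r['confidence'],2))
cv2.imwrite('pics/w5.png',p['img'][:,:,::-1])
# fisheye projection of rib line -> to world at height z
def fish(u,v,z):
    f=210/np.tan(np.radians(p['vfov']/2));d=np.array([u-p['cx'],v-p['cy']]);r=np.linalg.norm(d);a=r/f
    c=np.r_[d/r*np.sin(a),np.cos(a)];M=np.array(p['mount']);Q=R.from_euler('xyz',s['tcp_rot']).as_matrix()
    o=Q@M[:3,3]+s['eef_pos'];w=Q@M[:3,:3]@c;return o+w*(z-o[2])/w[2]
import pickle;pickle.dump((dict(p,img=None),{k:np.array(s[k]) for k in('eef_pos','tcp_rot')}),open('w5.pkl','wb'))
E
```

```text
[504.   93.2 142.3] [-89.5  -0.2 -88.8] 0.9982942908808405
lid_a [500.7 102.1  54.3] 0.91
lid_a [616.3 135.   86.6] 0.75
lid_a [827.8  91.4  16.3] 0.61
top box_a [642.5  13.1  37.7] 0.76
top box_a [504.4  99.2   3.8] 0.68
top box_a [634.1 133.7  41.6] 0.66
top box_a [637.7 454.5  -2. ] 0.45
top lid_a [831.8  87.   20. ] 0.97
top lid_a [618.4  18.2  85.2] 0.85
top lid_a [612.8 135.9  88.5] 0.77
top lid_a [503.   94.3  52.1] 0.69
```

View pics/w5.png

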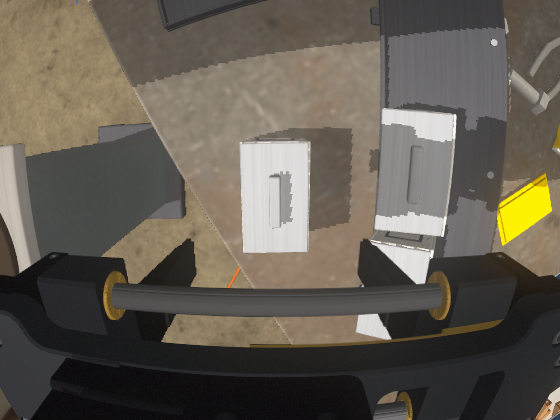

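The box stands closed at the picture's (275,196), square to the tool. The middle light box is on the rack at (418,172). Next is the lid rib.

```bash
python3 - <<'E'
from h import *
plan([([503,99,80],Rt(YAW,0),4.0)],vmax=25)
E
```

```text
[[[-0.2, 2.05, -0.03], [-0.1, -0.0, 0.0], 4.0], [[-0.2, 2.05, -0.03], [-0.1, -0.0, 0.0], 4.0], [[-0.2, 2.05, -0.02], [-0.1, -0.0, 0.0], 4.0], [[0, 0, 0], [0, 0, 0], 4.0], [[0, 0, 0], [0, 0, 0], 4.0]]
```

Request:
{"op": "apply_moves", "data": {"increments": [[[-0.2,2.0,0],[-0.1,0,0],4.0],[[-0.2,2.0,0],[-0.1,0,0],4.0],[[-0.2,2.0,0],[-0.1,0,0],4.0],[[0,0,0],[0,0,0],4.0],[[0,0,0],[0,0,0],4.0]]}}

```text
t: 21.95
eef_pos: [504.6, 96.4, 80.4]
tcp_rot: [-1.57, 0.004, -1.556]
ft_force: [0.0, -0.3, -0.3]
opening: 0.525
```

```bash
python3 - <<'E'
from h import *
chk(np.array([503,99,62]),Rt(YAW,0))
E
```

```text
err tool mm [-2.5 18.4 -1.6] rot [-0.1 -0.4 -0.2] j [0.1 0.5 1.9 0.  0.7 0. ] F [ 0.  -0.3 -0.3] op 49.96108647921854
```

Request:
{"op": "apply_moves", "data": {"increments": [[[-0.2,1.0,-0.2],[0,-0.3,0],4.0],[[0,0.7,0],[0,0,0],4.0],[[0,0,0],[0,0,0],4.0],[[0,0,0],[0,0,0],0.4],[[0,0,0],[0,0,0],0.4]]}}

```text
t: 22.58
eef_pos: [503.1, 98.5, 63.6]
tcp_rot: [-1.568, 0.005, -1.55]
ft_force: [-0.7, -0.3, -0.8]
opening: 0.266
```

Request:
{"op": "apply_moves", "data": {"increments": [[[0,0,0],[0,0,0],0.4],[[0,0,0],[0,0,0],0.4],[[0,0,0],[0,0,0],0.4],[[0,0,0],[0,0,0],0.4],[[0,0,0],[0,0,0],0.4]]}}

```text
t: 23.2
eef_pos: [503.3, 98.5, 64.0]
tcp_rot: [-1.567, 0.005, -1.55]
ft_force: [-0.8, -0.5, 0.8]
opening: 0.04
```

```bash
python3 - <<'E'
from h import *
s=readout.state();print(s['opening'],s['ft_force'])
p=read_camera('wrist');c=read_camera('scene')
for q,n in((p,'wrist'),(c,'scene'),(read_camera('top'),'top')):
  for th in ['box_a','lid_a']:
    for r in nets.mark_of(q,th): print(n,th,toW(q,r['point'],s),round(r['confidence'],2))
u,v=px(c,[503,98,50]).astype(int);print(u,v)
a=cv2.resize(c['img'][v-70:v+70,u-93:u+93,::-1],(560,420),interpolation=cv2.INTER_CUBIC)
cv2.imwrite('pics/w6.png',np.vstack([cv2.resize(p['img'][:,:,::-1],(400,300)),cv2.resize(a,(400,300))]))
E
```

```text
0.03988249822600091 [-0.8 -0.5  0.8]
wrist lid_a [614.5 132.8  89.3] 0.97
wrist lid_a [496.9 103.2  52. ] 0.76
wrist lid_a [617.5  20.   81. ] 0.66
scene box_a [504.4  99.    2.8] 0.9
scene box_a [637.2 131.4  43.6] 0.73
scene box_a [645.6  13.1  39.8] 0.42
scene lid_a [623.8 135.6  87.7] 0.95
scene lid_a [502.8  99.3  51.9] 0.92
scene lid_a [835.2  83.6  20.6] 0.68
scene lid_a [622.3  18.2  85.5] 0.62
top box_a [634.2 136.9  41.3] 0.94
top box_a [641.9  15.4  38.8] 0.78
top box_a [614.8 135.5  86.9] 0.43
top lid_a [830.4  87.1  18.7] 0.93
top lid_a [500.   96.3  53.5] 0.75
top lid_a [616.8  20.5  79.7] 0.56
351 217
```

View pics/w6.png

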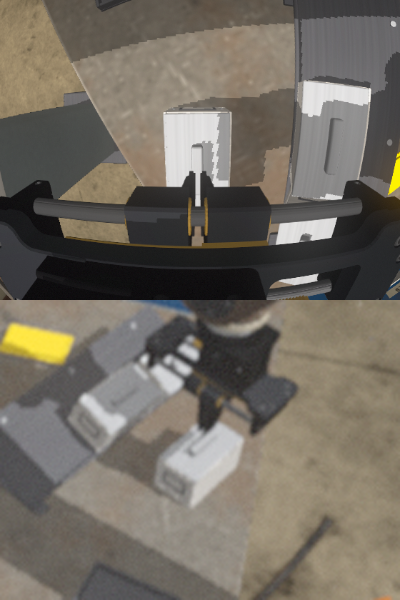

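Request:
{"op": "apply_moves", "data": {"increments": [[[0,0,0],[0,0,0],0],[[0,0,0],[0,0,0],0],[[0,0,0],[0,0,0],0],[[0,0,0],[0,0,0],0],[[0,0,0],[0,0,0],0]]}}

```text
t: 24.28
eef_pos: [503.3, 98.5, 64.0]
tcp_rot: [-1.567, 0.005, -1.55]
ft_force: [0.7, -0.2, -0.5]
opening: 0.005
```

```bash
cat >> h.py <<'E'
def fpx(p,s,W):
    Q=R.from_euler('xyz',s['tcp_rot']);t=Q.inv().apply(np.array(W)-s['eef_pos'])
    M=np.array(p['mount']);c=M[:3,:3].T@(t-M[:3,3]);f=210/np.tan(np.radians(p['vfov']/2))
    a=np.arctan2(np.hypot(c[0],c[1]),c[2]);d=c[:2]/np.hypot(c[0],c[1]);return np.array([p['cx'],p['cy']])+f*a*d
E
python3 - <<'E'
from h import *
s=readout.state();p=read_camera('wrist')
im=p['img'][:,:,::-1].copy()
def dot(W,c):
    u=fpx(p,s,W);print(W,u);cv2.circle(im,tuple(int(x) for x in u),2,c,-1)
dot(s['eef_pos'],(0,0,255))
for W in([503,76,71],[503,122,71]): dot(W,(0,255,0))
for x in(-30,30):
  for y in(-51,51): dot([503+x,99+y,59],(255,0,0))
cv2.imwrite('pics/w7.png',cv2.resize(im[130:350,180:380],(800,880))[:600])
E
```

```text
[503.3  98.5  64. ] [277. 242.]
[503, 76, 71] [276.  277.5]
[503, 122, 71] [277.5 210.1]
[473, 48, 59] [234.2 303. ]
[473, 150, 59] [231.1 162. ]
[533, 48, 59] [316.1 304.3]
[533, 150, 59] [325.2 163.8]
```

View pics/w7.png

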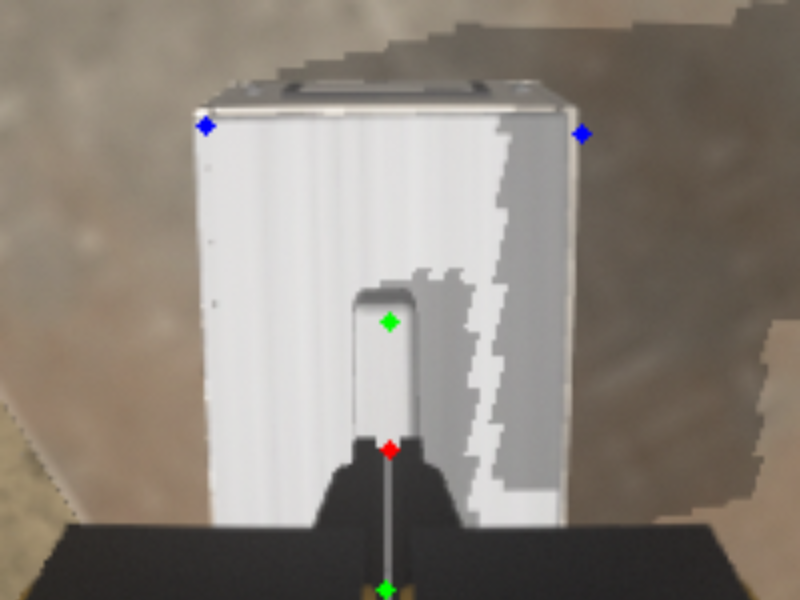

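The fingertips have closed above or off the rib, because the tool is a little too high. I open, feel down to the lid plate and grip again.

Request:
{"op": "apply_moves", "data": {"increments": [[[0,-0.5,0],[0,0,0],3.0],[[0,0,0],[0,0,0],3.0],[[-0.2,0,-0.1],[0,0,0],3.0],[[0,0.4,0],[0,0,0],3.0],[[0,0.2,0],[0,0,0],3.0]]}}

```text
t: 24.95
eef_pos: [502.2, 100.7, 63.1]
tcp_rot: [-1.567, 0.005, -1.55]
ft_force: [-0.1, -0.6, 0.7]
opening: 0.313
```

Request:
{"op": "apply_moves", "data": {"increments": [[[0,0.1,0],[0,0,0],3.0],[[0,0,0],[0,0,0],3.0],[[0,0.1,0],[0,0,0],3.0],[[0,0,0],[0,0,0],3.0],[[0,0,0],[0,0,0],3.0]]}}

```text
t: 25.58
eef_pos: [502.1, 100.6, 60.6]
tcp_rot: [-1.567, 0.005, -1.55]
ft_force: [-0.6, 1.1, -1.0]
opening: 0.315
```

Request:
{"op": "apply_moves", "data": {"increments": [[[0,0.1,0],[0,0,0],3.0],[[0,0,0],[0,0,0],3.0],[[0,0.1,0],[0,0,0],3.0],[[0,0,0],[0,0,0],3.0],[[0,0,0],[0,0,0],3.0]]}}

```text
t: 26.2
eef_pos: [502.1, 100.6, 58.5]
tcp_rot: [-1.567, 0.005, -1.55]
ft_force: [0.2, 0.4, 0.3]
opening: 0.316
```

Request:
{"op": "apply_moves", "data": {"increments": [[[0,0.1,0],[0,0,0],3.0],[[0,0,0],[0,0,0],3.0],[[0,0.1,0],[0,0,0],3.0],[[0,0,0],[0,0,0],3.0],[[0,0,0],[0,0,0],3.0]]}}

```text
t: 26.82
eef_pos: [502.1, 100.7, 56.4]
tcp_rot: [-1.567, 0.005, -1.55]
ft_force: [-0.8, 0.1, -0.4]
opening: 0.316
```

Request:
{"op": "apply_moves", "data": {"increments": [[[0,0.1,0],[0,0,0],3.0],[[0,0,0],[0,0,0],3.0],[[0,0.1,0],[0,0,0],3.0],[[0,0,0],[0,0,0],3.0],[[0,0,0],[0,0,0],3.0]]}}

```text
t: 27.45
eef_pos: [502.1, 100.7, 54.3]
tcp_rot: [-1.567, 0.005, -1.55]
ft_force: [-0.2, -0.1, 0.7]
opening: 0.317
```

```bash
python3 - <<'E'
from h import *
s=readout.state();p=read_camera('wrist');print(s['ft_force'],s['eef_pos'])
im=p['img'][:,:,::-1].copy()
cv2.circle(im,tuple(int(x) for x in fpx(p,s,s['eef_pos'])),2,(0,0,255),-1)
c=read_camera('scene');u,v=px(c,[503,98,50]).astype(int)
cv2.imwrite('pics/w8.png',np.hstack([cv2.resize(im[130:330,180:380],(400,400)),cv2.resize(c['img'][v-50:v+50,u-50:u+50,::-1],(400,400),interpolation=cv2.INTER_CUBIC)]))
E
```

```text
[-0.2 -0.1  0.7] [502.1 100.7  54.3]
```

View pics/w8.png

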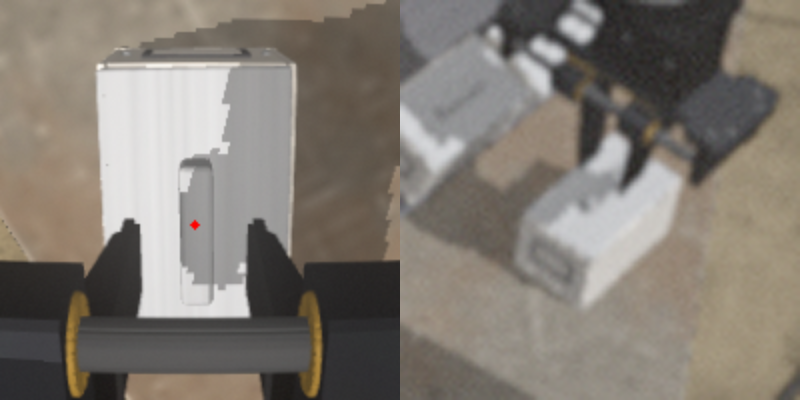

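The fingers straddle the rib (centre at (197,225)), so the true tip is about 7 mm higher than read. I close here, 1 mm lower.

Request:
{"op": "apply_moves", "data": {"increments": [[[0,0.1,0],[0,0,0],3.0],[[0,0,0],[0,0,0],0.4],[[0,0,0],[0,0,0],0.4],[[0,0,0],[0,0,0],0.4],[[0,0,0],[0,0,0],0.4]]}}

```text
t: 28.18
eef_pos: [502.2, 100.7, 53.2]
tcp_rot: [-1.567, 0.005, -1.55]
ft_force: [-0.1, 0.1, 0.4]
opening: 0.051
```

Request:
{"op": "apply_moves", "data": {"increments": [[[0,0,0],[0,0,0],0],[[0,0,0],[0,0,0],0],[[0,0,0],[0,0,0],0],[[0,0,0],[0,0,0],0],[[0,0,0],[0,0,0],0]]}}

```text
t: 28.8
eef_pos: [502.2, 100.7, 53.2]
tcp_rot: [-1.567, 0.005, -1.55]
ft_force: [0.5, -0.0, -0.8]
opening: 0.006
```

```bash
python3 - <<'E'
from h import *
s=readout.state();p=read_camera('wrist');print(s['ft_force'],s['eef_pos'],s['opening'],np.array(p['mount']))
im=p['img'][:,:,::-1].copy()
cv2.circle(im,tuple(int(x) for x in fpx(p,s,s['eef_pos'])),1,(0,0,255),-1)
for d,c in (([10,0,0],(0,255,0)),([-10,0,0],(255,0,0)),([-10,-10,0],(255,255,0))):
  W=R.from_euler('xyz',s['tcp_rot']).apply(d)+s['eef_pos'];print(fpx(p,s,W));cv2.circle(im,tuple(int(x) for x in fpx(p,s,W)),1,c,-1)
cv2.imwrite('pics/w9.png',cv2.resize(im[150:300,200:350],(600,600),interpolation=cv2.INTER_NEAREST))
E
```

```text
[ 0.5 -0.  -0.8] [502.2 100.7  53.2] 0.006336157235269694 [[   0.     1.     0.3  -75.2]
 [  -0.    -0.3    1.  -200.2]
 [   1.    -0.     0.    -0.6]
 [   0.     0.     0.     1. ]]
[277. 256.]
[277.  227.6]
[277.1 232.6]
```

View pics/w9.png

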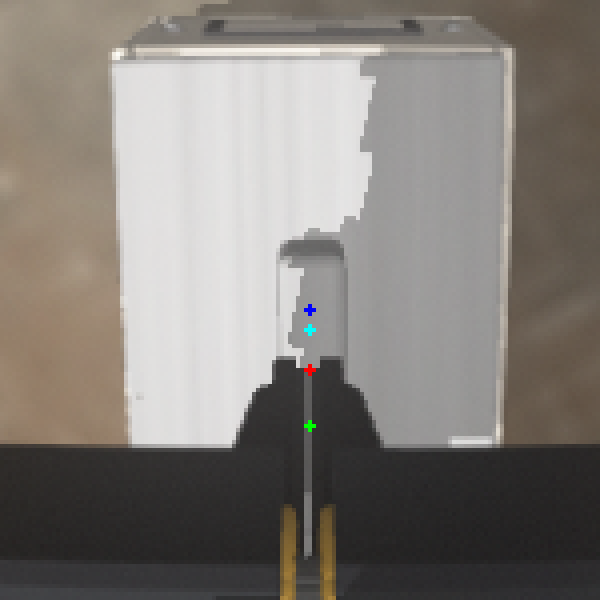

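The visible fingertip edge projects about 20 mm behind the reported TCP. That explains the two empty closings. I keep feeling down with the fingers open.

Request:
{"op": "apply_moves", "data": {"increments": [[[0,0,0],[0,0,0],3.0],[[0,0.2,0],[0,0,0],3.0],[[0,0.2,0],[0,0,0],3.0],[[0,0.2,0],[0,0,0],3.0],[[0,0,0],[0,0,0],3.0]]}}

```text
t: 29.48
eef_pos: [502.1, 100.7, 46.7]
tcp_rot: [-1.567, 0.005, -1.55]
ft_force: [0.4, -0.6, -0.4]
opening: 0.313
```

Request:
{"op": "apply_moves", "data": {"increments": [[[0,0.2,0],[0,0,0],3.0],[[0,0,0],[0,0,0],3.0],[[0,0.2,0],[0,0,0],3.0],[[0,0,0],[0,0,0],3.0],[[0,0,0],[0,0,0],3.0]]}}

```text
t: 30.1
eef_pos: [502.2, 100.7, 42.4]
tcp_rot: [-1.567, 0.005, -1.55]
ft_force: [-0.7, -0.3, 0.5]
opening: 0.317
```

Request:
{"op": "apply_moves", "data": {"increments": [[[0,0.1,0],[0,0,0],3.0],[[0,0.1,0],[0,0,0],3.0],[[0,0,0],[0,0,0],3.0],[[0,0,0],[0,0,0],3.0],[[0,0,0],[0,0,0],3.0]]}}

```text
t: 30.72
eef_pos: [502.2, 100.7, 40.3]
tcp_rot: [-1.567, 0.005, -1.55]
ft_force: [0.8, 0.6, -0.5]
opening: 0.317
```

Request:
{"op": "apply_moves", "data": {"increments": [[[0,0.1,0],[0,0,0],3.0],[[0,0,0],[0,0,0],0.4],[[0,0,0],[0,0,0],0.4],[[0,0,0],[0,0,0],0.4],[[0,0,0],[0,0,0],0.4]]}}

```text
t: 31.35
eef_pos: [502.3, 100.7, 39.3]
tcp_rot: [-1.567, 0.005, -1.55]
ft_force: [-0.3, 0.5, 0.3]
opening: 0.096
```

The opening stopped at 9 to 10 mm, so the rib is held. I lift.

Request:
{"op": "apply_moves", "data": {"increments": [[[0,0,0],[0,0,0],0.4],[[0,-1.0,0],[0,0,0],0.4],[[0,-2.0,0],[0,0,0],0.4],[[0,-2.0,0],[0,0,0],0.4],[[0,0,0],[0,0,0],0.4]]}}

```text
t: 31.98
eef_pos: [502.0, 100.5, 92.1]
tcp_rot: [-1.567, 0.005, -1.55]
ft_force: [-0.2, -0.2, -0.1]
opening: 0.093
```

```bash
python3 - <<'E'
from h import *
s=readout.state();print(s['ft_force'],s['opening']*95.1,s['joints'])
p=read_camera('scene')
for th in('lid_a','box_a','part_a'):
  for r in nets.mark_of(p,th): print(th,toW(p,r['point']),round(r['confidence'],2))
plan([([502,215,85],Rt(YAW,0),0.4)],vmax=30)
E
```

```text
[-0.2 -0.2 -0.1] 8.837774130010427 [0.1 0.5 1.9 0.  0.7 0. ]
lid_a [834.5  83.6  19.4] 0.98
lid_a [501.3  97.2 106.2] 0.92
lid_a [620.6 134.9  89.9] 0.79
lid_a [622.1  15.2  86.6] 0.69
box_a [637.6 131.1  41.2] 0.89
box_a [504.3  95.6   4.2] 0.81
box_a [644.1  11.2  39.4] 0.51
[[[-2.86, 0.14, 0.08], [-0.0, -0.0, -0.1], 0.4], [[-2.86, 0.14, 0.08], [-0.0, -0.0, -0.1], 0.4], [[-2.86, 0.13, 0.09], [-0.0, -0.0, -0.1], 0.4], [[-2.86, 0.13, 0.09], [-0.0, -0.0, -0.1], 0.4], [[0, 0, 0], [0, 0, 0], 0.4]]
```

The lid is off (z about 106). I move it over to y 215 and lower it.

Request:
{"op": "apply_moves", "data": {"increments": [[[-3.0,0.1,0.1],[0,0,0],0.4],[[-3.0,0.1,0.1],[0,0,0],0.4],[[-3.0,0.1,0.1],[0,0,0],0.4],[[-2.9,0.1,0.1],[0,0,0],0.4],[[0,0,0],[0,0,0],0.4]]}}

```text
t: 32.8
eef_pos: [501.3, 222.1, 82.4]
tcp_rot: [-1.577, 0.003, -1.552]
ft_force: [-1.0, -0.3, -0.1]
opening: 0.095
```

```bash
python3 - <<'E'
from h import *
chk(np.array([502,215,5]),Rt(YAW,0))
plan([([502,215,1],Rt(YAW,0),0.4)],vmax=22)
s=readout.state();p=read_camera('wrist')
for th in('part_a','box_a'):
  for r in nets.mark_of(p,th): print(th,toW(p,r['point'],s),round(r['confidence'],2))
E
```

```text
err tool mm [ 7.4 77.4  1. ] rot [ 0.3 -0.2 -0.2] j [0.3 0.5 1.9 0.  0.8 0.3] F [-1.  -0.3 -0.1] op 9.01906627776266
[[[0.18, 2.04, 0.03], [0.1, -0.1, -0.0], 0.4], [[0.18, 2.04, 0.02], [0.1, -0.1, -0.0], 0.4], [[0.18, 2.04, 0.02], [0.1, -0.1, -0.0], 0.4], [[0.18, 2.04, 0.02], [0.1, -0.1, -0.0], 0.4], [[0, 0, 0], [0, 0, 0], 0.4]]
part_a [501.9 103.3   6.5] 0.75
box_a [640.2  19.4  35.5] 0.66
```

Request:
{"op": "apply_moves", "data": {"increments": [[[0.3,2.0,0],[0.1,-0.1,0],0.4],[[0.3,2.0,0],[0.1,-0.1,0],0.4],[[0.2,2.0,0],[0.1,0,0],0.4],[[0.2,2.0,0],[0,0,0],0.4],[[0,0,0],[0,0,0],0.4]]}}

```text
t: 33.58
eef_pos: [502.2, 205.4, 1.0]
tcp_rot: [-1.571, 0.003, -1.556]
ft_force: [0.2, -0.5, 0.2]
opening: 0.097
```

Request:
{"op": "apply_moves", "data": {"increments": [[[0,0.5,0],[0,0,0],0.4],[[0,0,0],[0,0,0],0.4],[[0,0.3,0],[0,0,0],0.4],[[0,0,0],[0,0,0],0.4],[[0,0,0],[0,0,0],0.4]]}}

```text
t: 34.2
eef_pos: [503.3, 205.1, -5.3]
tcp_rot: [-1.568, 0.004, -1.557]
ft_force: [0.0, -0.2, -1.1]
opening: 0.099
```

Request:
{"op": "apply_moves", "data": {"increments": [[[0,0.3,0],[0,0,0],0.4],[[0,0.1,0],[0,0,0],0.4],[[0,0.1,0],[0,0,0],0.4],[[0,0,0],[0,0,0],0.4],[[0,0,0],[0,0,0],0.4]]}}

```text
t: 34.83
eef_pos: [503.3, 205.3, -10.6]
tcp_rot: [-1.568, 0.004, -1.557]
ft_force: [-1.3, 0.1, -0.5]
opening: 0.096
```

Request:
{"op": "apply_moves", "data": {"increments": [[[0,0.1,0],[0,0,0],0.4],[[0,0,0],[0,0,0],0.4],[[0,0.1,0],[0,0,0],0.4],[[0,0,0],[0,0,0],0.4],[[0,0,0],[0,0,0],0.4]]}}

```text
t: 35.45
eef_pos: [503.5, 205.3, -11.6]
tcp_rot: [-1.567, 0.004, -1.557]
ft_force: [0.8, 0.3, -0.9]
opening: 0.095
```

The lid is down. I release and rise.

Request:
{"op": "apply_moves", "data": {"increments": [[[0,0,0],[0,0,0],4.0],[[0,0,0],[0,0,0],4.0],[[0,0,0],[0,0,0],4.0],[[0,-4.0,0],[0,0,0],6.0],[[0,-5.0,0],[0,0,0],6.0]]}}

```text
t: 36.08
eef_pos: [501.6, 204.5, 77.0]
tcp_rot: [-1.574, 0.002, -1.557]
ft_force: [0.7, 0.2, -0.1]
opening: 0.567
```

```bash
python3 - <<'E'
from h import *
s=readout.state();print(s['eef_pos'],s['opening'])
for n in('scene','top','wrist'):
  p=read_camera(n)
  for th in('lid_a','box_a','part_a','tray'):
    for r in nets.mark_of(p,th): print(n,th,toW(p,r['point'],s),round(r['confidence'],2))
plan([([503,101,90],Rt(YAW,0,-90),6.0)],vmax=40,wmax=9.5)
E
```

```text
[501.6 204.5  77. ] 0.567356367814796
scene lid_a [834.2  85.   20.7] 0.78
scene lid_a [504.1 203.4   0.7] 0.65
scene lid_a [505.   97.2   2.6] 0.43
scene lid_a [622.1 135.3  86.6] 0.41
scene box_a [635.2 131.   42.2] 0.72
scene box_a [507.4  95.8   2.4] 0.64
scene part_a [503.7  98.7   7.8] 0.38
scene tray [426.  342.3   4.4] 0.86
scene tray [635.4 130.5  42.5] 0.27
top lid_a [614.3  18.3  83. ] 0.89
top lid_a [612.8 132.5  86.8] 0.7
top lid_a [833.5  86.   22. ] 0.6
top box_a [642.8  15.6  37.3] 0.81
top box_a [630.4 135.4  44.2] 0.55
top tray [420.4 344.2  -2.8] 0.85
top tray [530.  533.4  -1.2] 0.7
wrist lid_a [497.9 206.    2.9] 0.78
wrist part_a [500.6 103.2   8.7] 0.55
wrist tray [425.3 345.3   0.5] 0.73
[[[1.04, -0.14, -0.01], [-0.0, -9.0, -0.0], 6.0], [[1.02, -0.14, -0.17], [-0.0, -9.0, -0.0], 6.0], [[0.98, -0.14, -0.33], [-0.0, -9.0, -0.0], 6.0], [[0.92, -0.14, -0.48], [-0.0, -9.0, -0.0], 6.0], [[0.83, -0.14, -0.62], [-0.0, -9.0, -0.0], 6.0]]
[[[0.73, -0.14, -0.74], [-0.0, -9.0, -0.0], 6.0], [[0.6, -0.14, -0.84], [-0.0, -9.0, -0.0], 6.0], [[0.46, -0.14, -0.93], [-0.0, -9.0, -0.0], 6.0], [[0.31, -0.14, -0.99], [-0.0, -9.0, -0.0], 6.0], [[0.15, -0.14, -1.03], [-0.0, -9.0, -0.0], 6.0]]
```

The lid lies at (503, 204). The middle light box looks wrong: the lid-to-box vector gives a tilt of about 20°, so it probably rides on the lip. I will mend that after the coupling. Now I turn the jaws and go over the box.

Request:
{"op": "apply_moves", "data": {"increments": [[[1.0,-0.1,0],[0,-9.0,0],6.0],[[1.0,-0.1,-0.2],[0,-9.0,0],6.0],[[1.0,-0.1,-0.3],[0,-9.0,0],6.0],[[0.9,-0.1,-0.5],[0,-9.0,0],6.0],[[0.8,-0.1,-0.6],[0,-9.0,0],6.0]]}}

```text
t: 37.45
eef_pos: [502.4, 152.8, 81.1]
tcp_rot: [-1.57, 0.003, -0.746]
ft_force: [0.2, -0.8, -0.3]
opening: 0.632
```

Request:
{"op": "apply_moves", "data": {"increments": [[[0.7,0,-0.7],[0,-9.0,0],6.0],[[0.6,0,-0.8],[0,-9.0,0],6.0],[[0.5,0,-0.9],[0,-9.0,0],6.0],[[0.3,0,-1.0],[0,-9.0,0],6.0],[[0.2,0,-1.0],[0,-9.0,0],6.0]]}}

```text
t: 38.08
eef_pos: [505.8, 100.4, 81.0]
tcp_rot: [-1.568, 0.001, 0.066]
ft_force: [0.0, -0.2, -0.2]
opening: 0.625
```

```bash
python3 - <<'E'
from h import *
T=np.array([503,100.5,60]);Q=Rt(YAW,0,-90)
chk(T,Q)
s=readout.state();p=read_camera('wrist')
for th in('part_a','box_a'):
  for r in nets.mark_of(p,th)+nets.look_for(p,th): print(th,toW(p,r['point'],s),round(r['confidence'],2))
plan([(T,Q,6.0),([503,100.5,-8],Q,6.0)],vmax=20)
E
```

```text
err tool mm [-2.7 21.   0.2] rot [-0.1  2.5 -0.1] j [ 0.1  0.5  1.9  0.   0.7 -1.6] F [ 0.  -0.2 -0.2] op 59.47463452485672
part_a [503.7 105.7   6.4] 0.81
part_a [502.7 102.9  48.6] 0.62
part_a [498.3 203.4  11.8] 0.52
box_a [638.  134.1  41.4] 0.85
box_a [499.6 104.4  -0.1] 0.75
box_a [502.9 102.6  22.2] 0.9
box_a [602.5  65.9  50.1] 0.8
box_a [598.6 123.4  56.2] 0.78
box_a [428.6 339.5   3.9] 0.64
[[[-0.14, 1.05, -0.02], [-0.1, 1.0, -0.0], 6.0], [[-0.14, 1.05, -0.02], [-0.1, 1.0, -0.0], 6.0], [[0.0, 1.7, -0.0], [-0.0, -0.0, -0.0], 6.0], [[0.0, 1.7, -0.0], [-0.0, -0.0, -0.0], 6.0], [[-0.0, 1.7, -0.0], [-0.0, -0.0, -0.0], 6.0]]
[[[-0.0, 1.7, -0.0], [-0.0, -0.0, -0.0], 6.0], [[0, 0, 0], [0, 0, 0], 6.0], [[0, 0, 0], [0, 0, 0], 6.0], [[0, 0, 0], [0, 0, 0], 6.0], [[0, 0, 0], [0, 0, 0], 6.0]]
```

Request:
{"op": "apply_moves", "data": {"increments": [[[-0.2,1.0,0.1],[0,1.3,0],6.0],[[-0.1,1.0,0.1],[0,1.2,0],6.0],[[0,1.5,0],[0,0,0],6.0],[[0,1.5,0],[0,0,0],6.0],[[0,0,0],[0,0,0],6.0]]}}

```text
t: 38.95
eef_pos: [501.2, 104.5, 27.0]
tcp_rot: [-1.568, 0.003, 0.004]
ft_force: [0.2, 0.2, 1.0]
opening: 0.634
```

```bash
python3 - <<'E'
from h import *
chk(np.array([503,102,-8]),Rt(YAW,0,-90))
s=readout.state();p=read_camera('wrist')
for th in('part_a',):
  for r in nets.mark_of(p,th): print(th,toW(p,r['point'],s),round(r['confidence'],2))
E
```

```text
err tool mm [ 1.9 35.  -2.6] rot [-0.1 -1.1 -0.2] j [ 0.1  0.6  2.   0.   0.6 -1.5] F [0.2 0.2 1. ] op 60.30833717743474
part_a [501.2 105.5   7.7] 0.61
```

Request:
{"op": "apply_moves", "data": {"increments": [[[0.1,1.0,-0.1],[0,-1.0,0],6.0],[[0,1.0,0],[0,0,0],6.0],[[0,1.0,0],[0,0,0],6.0],[[0,0.4,0],[0,0,0],6.0],[[0,0,0],[0,0,0],6.0]]}}

```text
t: 39.67
eef_pos: [503.4, 103.6, -7.7]
tcp_rot: [-1.568, 0.0, 0.022]
ft_force: [-0.4, 0.3, 0.8]
opening: 0.631
```

Request:
{"op": "apply_moves", "data": {"increments": [[[0,0,0],[0,0,0],2.5],[[0,0,0],[0,0,0],2.5],[[0,0,0],[0,0,0],2.5],[[0,0,0],[0,0,0],2.5],[[0,0,0],[0,0,0],2.5]]}}

```text
t: 40.3
eef_pos: [503.7, 103.4, -7.1]
tcp_rot: [-1.568, -0.001, 0.022]
ft_force: [0.7, -0.5, -0.6]
opening: 0.376
```

Gripped at 35.8 mm. I lift it.

Request:
{"op": "apply_moves", "data": {"increments": [[[0,-1.0,0],[0,0,0],2.5],[[0,-2.0,0],[0,0,0],2.5],[[0,-2.5,0],[0,0,0],2.5],[[0,-2.5,0],[0,0,0],2.5],[[0,0,0],[0,0,0],2.5]]}}

```text
t: 40.92
eef_pos: [502.4, 103.4, 76.1]
tcp_rot: [-1.568, 0.002, 0.022]
ft_force: [-0.2, -0.1, -4.3]
opening: 0.378
```

```bash
python3 - <<'E'
from h import *
s=log();print(s['eef_pos'],s['ft_force'],s['opening']*95.1)
p=read_camera('scene')
for th in('part_a','box_a'):
  for r in nets.mark_of(p,th): print(th,toW(p,r['point'],s),round(r['confidence'],2))
print(ik([423,344,0],Rt(YAW,0,-90),s['joints']+[.6,0,0,0,0,.6]))
plan([([423,344,78],Rt(YAW,0,-90),2.5)],vmax=45)
E
```

```text
[502.4 103.4  76.1] [-0.2 -0.1 -4.3] 35.964579300266976
part_a [500.  100.   88.2] 0.49
part_a [636.  130.2  41.1] 0.33
part_a [620.6 134.1  86.7] 0.32
box_a [637.5 130.9  41.8] 0.71
box_a [534.3 533.9   3.1] 0.71
box_a [503.2  98.8   3.9] 0.65
box_a [643.5  13.6  37.5] 0.63
(array([ 0.6,  0.6,  1.9, -0. ,  0.6, -1. ]), np.float64(5.647200421034192e-10))
[[[-1.22, -0.05, 4.04], [-0.0, -0.0, -0.1], 2.5], [[-1.22, -0.05, 4.04], [-0.0, -0.0, -0.1], 2.5], [[-1.21, -0.06, 4.04], [-0.0, -0.0, -0.1], 2.5], [[-1.21, -0.06, 4.04], [-0.0, -0.0, -0.1], 2.5], [[-1.21, -0.06, 4.04], [-0.0, -0.0, -0.1], 2.5]]
[[[-1.21, -0.07, 4.04], [-0.0, -0.0, -0.1], 2.5], [[0, 0, 0], [0, 0, 0], 2.5], [[0, 0, 0], [0, 0, 0], 2.5], [[0, 0, 0], [0, 0, 0], 2.5], [[0, 0, 0], [0, 0, 0], 2.5]]
```

The coupling is held at 4.3 N, so it is the steel one, and the box stayed put. Now to the tray.

Request:
{"op": "apply_moves", "data": {"increments": [[[-1.3,0,4.2],[0,0,0],2.5],[[-1.3,0,4.2],[0,0,0],2.5],[[-1.3,0,4.2],[0,0,0],2.5],[[-1.3,0,4.2],[0,0,0],2.5],[[-1.3,0,4.1],[0,0,0],2.5]]}}

```text
t: 41.7
eef_pos: [428.9, 313.6, 68.8]
tcp_rot: [-1.571, 0.014, 0.016]
ft_force: [0.3, -0.4, -4.5]
opening: 0.375
```

Request:
{"op": "apply_moves", "data": {"increments": [[[-0.8,0,2.5],[0,0,0],2.5],[[0,0,0],[0,0,0],2.5],[[0,2.0,0],[0,0,0],2.5],[[0,2.0,0],[0,0,0],2.5],[[0,0,0],[0,0,0],2.5]]}}

```text
t: 42.32
eef_pos: [416.7, 338.7, 23.1]
tcp_rot: [-1.576, 0.021, 0.02]
ft_force: [-0.8, 0.3, -4.0]
opening: 0.373
```

```bash
python3 - <<'E'
from h import *
chk(np.array([423,344,-6]),Rt(YAW,0,-90));s=readout.state();print(s['eef_pos'])
E
```

```text
err tool mm [ 7.  28.9  5.3] rot [ 0.3 -0.2 -1.2] j [ 0.6  0.6  1.9  0.   0.7 -1. ] F [-0.8  0.3 -4. ] op 35.49304604693435
[416.7 338.7  23.1]
```

Request:
{"op": "apply_moves", "data": {"increments": [[[0.4,0.8,0.3],[0,0,-0.7],2.5],[[0.3,0.8,0.2],[0.2,0,-0.5],2.5],[[0,0.6,0],[0,0,0],2.5],[[0,0.3,0],[0,0,0],2.5],[[0,0,0],[0,0,0],2.5]]}}

```text
t: 42.95
eef_pos: [424.9, 343.5, -2.8]
tcp_rot: [-1.571, -0.002, 0.019]
ft_force: [-0.3, -0.7, -4.8]
opening: 0.377
```

Request:
{"op": "apply_moves", "data": {"increments": [[[0,0.1,0],[0,0,0],2.5],[[0,0,0],[0,0,0],2.5],[[0,0.1,0],[0,0,0],2.5],[[0,0,0],[0,0,0],2.5],[[0,0,0],[0,0,0],2.5]]}}

```text
t: 43.58
eef_pos: [425.1, 343.7, -4.3]
tcp_rot: [-1.571, -0.003, 0.019]
ft_force: [0.3, -0.5, -3.9]
opening: 0.373
```

Request:
{"op": "apply_moves", "data": {"increments": [[[0,0.1,0],[0,0,0],2.5],[[0,0.1,0],[0,0,0],2.5],[[0,0.1,0],[0,0,0],2.5],[[0,0,0],[0,0,0],2.5],[[0,0,0],[0,0,0],2.5]]}}

```text
t: 44.2
eef_pos: [425.4, 343.8, -6.0]
tcp_rot: [-1.57, -0.004, 0.019]
ft_force: [0.3, -0.2, -5.1]
opening: 0.376
```

Request:
{"op": "apply_moves", "data": {"increments": [[[0,0.1,0],[0,0,0],2.5],[[0,0.1,0],[0,0,0],2.5],[[0,0,0],[0,0,0],2.5],[[0,0,0],[0,0,0],2.5],[[0,0,0],[0,0,0],2.5]]}}

```text
t: 44.82
eef_pos: [425.6, 343.8, -6.2]
tcp_rot: [-1.57, -0.005, 0.019]
ft_force: [-0.1, -0.6, 0.7]
opening: 0.376
```

Seated, and the load has gone to the tray. I release and rise.

Request:
{"op": "apply_moves", "data": {"increments": [[[0,0,0],[0,0,0],6.0],[[0,0,0],[0,0,0],6.0],[[0,0,0],[0,0,0],6.0],[[0,0,0],[0,0,0],6.0],[[0,-3.0,0],[0,0,0],6.0]]}}

```text
t: 45.45
eef_pos: [425.1, 343.5, 22.8]
tcp_rot: [-1.571, -0.003, 0.019]
ft_force: [0.9, -0.9, 0.2]
opening: 0.629
```

Request:
{"op": "apply_moves", "data": {"increments": [[[0,-5.0,0],[0,0,0],9.5],[[0,-5.0,0],[0,0,0],9.5],[[0,-3.0,0],[0,9,0],9.5],[[0,0,0],[0,9,0],9.5],[[0,0,0],[0,9,0],9.5]]}}

```text
t: 46.08
eef_pos: [425.0, 343.8, 159.4]
tcp_rot: [-1.566, -0.005, -0.466]
ft_force: [-0.2, 0.5, -0.6]
opening: 0.995
```

```bash
python3 - <<'E'
from h import *
s=log();print(s['eef_pos'])
for n in('top','scene'):
  p=read_camera(n)
  for th in('part_a','box_a','lid_a','tray'):
    for r in nets.mark_of(p,th): print(n,th,toW(p,r['point'],s),round(r['confidence'],2))
a=p['img'];u,v=px(p,[580,130,50]).astype(int)
cv2.imwrite('pics/x.png',cv2.resize(a[v-75:v+75,u-100:u+100,::-1],(800,600),interpolation=cv2.INTER_CUBIC))
plan([([500,200,190],Rt(YAW,0),9.5),(*gp([637,132.5,42],125,17,YAW,22),9.5)],vmax=45)
E
```

```text
[425.  343.8 159.4]
top part_a [420.2 347.3  -1.3] 0.7
top part_a [638.  454.3  -1.6] 0.48
top box_a [632.8 135.5  45.7] 0.89
top box_a [501.5 100.2   0.6] 0.68
top box_a [640.1  14.5  39.9] 0.68
top lid_a [616.   16.4  81.9] 0.9
top lid_a [612.1 134.9  86.2] 0.72
top lid_a [500.2 200.6   0.9] 0.63
top tray [615.  136.4  88.2] 0.71
top tray [419.1 344.7  -1.4] 0.61
scene part_a [423.9 340.9   5.5] 0.56
scene box_a [636.  132.2  39.5] 0.74
scene box_a [504.   98.3   1.4] 0.62
scene box_a [422.8 341.    7.3] 0.2
scene lid_a [502.4 200.    3.4] 0.74
scene lid_a [836.3  83.4  23.1] 0.57
scene tray [427.6 341.8   3.3] 0.8
scene tray [504.9  98.2   1.1] 0.26
[[[1.87, -0.44, -1.36], [-0.0, 8.9, 0.0], 9.5], [[2.06, -0.44, -1.06], [-0.0, 8.9, 0.0], 9.5], [[2.2, -0.44, -0.73], [-0.0, 8.9, 0.0], 9.5], [[2.29, -0.44, -0.38], [-0.0, 8.9, 0.0], 9.5], [[2.32, -0.44, -0.02], [-0.0, 8.9, 0.0], 9.5]]
[[[2.29, -0.45, 0.34], [-0.0, 8.9, 0.0], 9.5], [[2.21, -0.45, 0.69], [-0.0, 8.9, 0.0], 9.5], [[2.17, 1.63, 3.18], [7.3, -1.1, 5.6], 9.5], [[2.4, 1.79, 2.92], [7.3, -1.1, 5.6], 9.5], [[2.63, 1.9, 2.63], [7.3, -1.1, 5.6], 9.5]]
```

View pics/x.png

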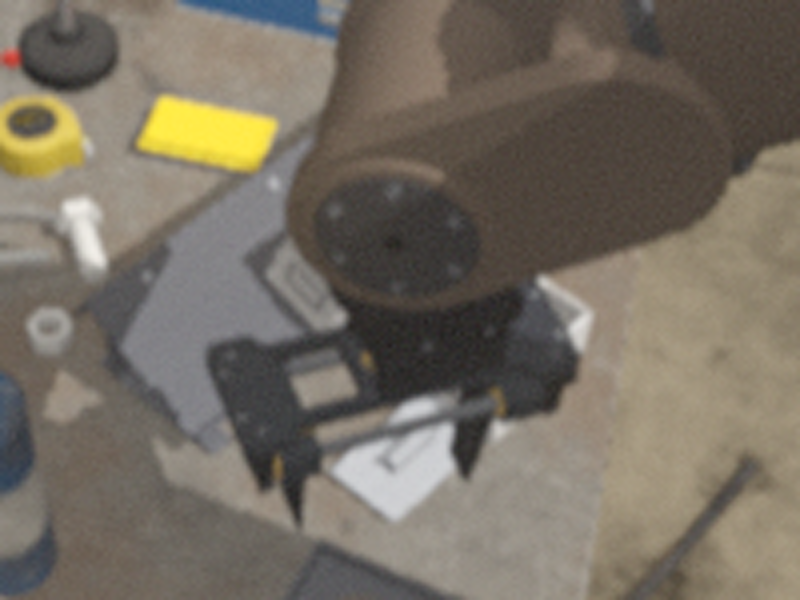

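The arm hides most of the scene view, but the lid shows flat at (400,460). Over several pictures the numbers for the middle box give a tilt of about 21° against 29° for the right one, with its origin 5 mm high, so it is riding on the lip. I regrip it and set it back.

Request:
{"op": "apply_moves", "data": {"increments": [[[1.9,-0.5,-1.4],[0,8.9,0],9.5],[[2.1,-0.5,-1.1],[0,8.9,0],9.5],[[2.2,-0.5,-0.7],[0,8.9,0],9.5],[[2.3,-0.5,-0.4],[0,8.9,0],9.5],[[2.3,-0.5,0],[0,8.9,0],9.5]]}}

```text
t: 47.2
eef_pos: [478.8, 238.0, 183.8]
tcp_rot: [-1.567, -0.001, -1.253]
ft_force: [0.6, 0.5, -0.1]
opening: 0.999
```

Request:
{"op": "apply_moves", "data": {"increments": [[[2.3,-0.5,0.3],[0,8.9,0],9.5],[[2.2,-0.5,0.7],[0,8.9,0],9.5],[[2.2,1.6,3.2],[7.3,-1.1,5.6],9.5],[[2.4,1.8,2.9],[7.3,-1.1,5.6],9.5],[[2.6,1.9,2.6],[7.3,-1.1,5.6],9.5]]}}

```text
t: 47.82
eef_pos: [582.2, 143.7, 153.5]
tcp_rot: [-1.226, 0.254, -1.471]
ft_force: [0.6, 1.1, 1.3]
opening: 0.997
```

```bash
python3 - <<'E'
from h import *
b=[635,133.5,42];G=lambda z:gp(b,z,17,YAW,22)
chk(*G(105))
s=readout.state()
p=read_camera('wrist')
for th in('box_a','lid_a'):
  for r in nets.mark_of(p,th): print(th,toW(p,r['point'],s),round(r['confidence'],2))
# own measurement: lid outline of the middle box
g=p['img'];cv2.imwrite('pics/y.png',g[:,:,::-1])
for W in ([616,134.5,88],):print(fpx(p,s,W))
plan([(*G(105),9.5)],vmax=40)
E
```

```text
err tool mm [15.  32.9  8.8] rot [ 2.6 -1.5  1.8] j [-0.   0.4  1.9  0.5  0.6 -0.5] F [0.6 1.1 1.3] op 94.84256608944915
box_a [501.5 103.1   2.7] 0.71
lid_a [827.3  89.4  18.1] 0.84
lid_a [500.3 206.8   2.7] 0.7
lid_a [616.3 133.4  88.3] 0.6
lid_a [500.7 102.2  -1.1] 0.28
lid_a [426.9 344.3  -1.7] 0.25
[288.3 245.5]
[[[1.53, 3.26, 1.02], [2.9, -1.7, 1.9], 9.5], [[0, 0, 0], [0, 0, 0], 9.5], [[0, 0, 0], [0, 0, 0], 9.5], [[0, 0, 0], [0, 0, 0], 9.5], [[0, 0, 0], [0, 0, 0], 9.5]]
```

Request:
{"op": "apply_moves", "data": {"increments": [[[0.8,1.6,0.5],[1.4,-0.8,0.9],9.5],[[0.7,1.6,0.4],[1.3,-0.8,0.9],9.5],[[0,0,0],[0,0,0],9.5],[[0,0,0],[0,0,0],9.5],[[0,0,0],[0,0,0],9.5]]}}

```text
t: 48.6
eef_pos: [601.2, 142.8, 126.2]
tcp_rot: [-1.177, 0.272, -1.433]
ft_force: [1.2, -0.7, 0.5]
opening: 1.001
```

```bash
python3 - <<'E'
from h import *
b=[635,133.5,42];G=lambda z:gp(b,z,17,YAW,22)
chk(*G(105))
plan([(*G(32),9.5)],vmax=18)
E
```

```text
err tool mm [ 5.5  2.2 -0.4] rot [0.4 0.1 0.1] j [-0.   0.4  2.   0.7  0.5 -0.7] F [ 1.2 -0.7  0.5] op 95.17237224865326
[[[0.53, 1.44, 0.0], [0.1, 0.0, 0.0], 9.5], [[0.53, 1.44, -0.0], [0.1, 0.0, 0.0], 9.5], [[0.53, 1.44, -0.0], [0.1, 0.0, 0.0], 9.5], [[0.54, 1.44, -0.0], [0.1, 0.0, 0.0], 9.5], [[0.54, 1.44, -0.01], [0.1, 0.0, 0.0], 9.5]]
```

Request:
{"op": "apply_moves", "data": {"increments": [[[0.5,1.5,0],[0.1,0,0],9.5],[[0.5,1.5,0],[0.1,0,0],9.5],[[0.6,1.5,0],[0.1,0,0],9.5],[[0.6,1.5,0],[0.1,0,0],9.5],[[0.5,1.2,0],[0,0,0],9.5]]}}

```text
t: 49.22
eef_pos: [631.5, 140.6, 58.1]
tcp_rot: [-1.165, 0.272, -1.43]
ft_force: [-0.0, -0.1, 0.7]
opening: 0.998
```

```bash
python3 - <<'E'
from h import *
chk(*gp([635,133.5,42],32,17,YAW,22))
s=readout.state();print(s['eef_pos']);p=read_camera('wrist')
for r in nets.mark_of(p,'lid_a')+nets.mark_of(p,'box_a'): print(toW(p,r['point'],s),round(r['confidence'],2))
E
```

```text
err tool mm [ 2.2  1.5 -2.9] rot [-0.3  0.3  0.1] j [-0.   0.6  2.   1.   0.4 -1. ] F [-0.  -0.1  0.7] op 94.91240109225896
[631.5 140.6  58.1]
[618.9 134.9  90.5] 0.88
[497.9 205.5   1. ] 0.67
[826.2  92.2  17.2] 0.62
```

Request:
{"op": "apply_moves", "data": {"increments": [[[0.2,0.1,-0.2],[0,0,0],9.5],[[0,0,0],[0,0,0],5.0],[[0,0,0],[0,0,0],5.0],[[0,0,0],[0,0,0],5.0],[[0,0,0],[0,0,0],5.0]]}}

```text
t: 50.0
eef_pos: [630.0, 139.1, 58.1]
tcp_rot: [-1.164, 0.272, -1.43]
ft_force: [0.6, 0.5, -1.0]
opening: 0.648
```

Request:
{"op": "apply_moves", "data": {"increments": [[[0,0,0],[0,0,0],5.0],[[-0.4,-1.2,0],[0,0,0],5.0],[[-0.4,-1.2,0],[0,0,0],5.0],[[-0.4,-1.2,0],[0,0,0],5.0],[[0,0,0],[0,0,0],5.0]]}}

```text
t: 50.62
eef_pos: [613.6, 139.8, 92.1]
tcp_rot: [-1.168, 0.272, -1.43]
ft_force: [0.0, -1.2, -3.0]
opening: 0.65
```

```bash
python3 - <<'E'
from h import *
H=BX['m']+R.from_euler('y',-30,degrees=True).apply([6,0,0])   # home, 6 mm up-slope
up=lambda d:gp(H+R.from_euler('y',-30,degrees=True).apply([0,0,d]),32,17,YAW,30)
s=readout.state();print(s['eef_pos'],s['ft_force'],s['opening'])
p=read_camera('top')
for th in('box_a','lid_a'):
  for r in nets.mark_of(p,th): print(th,toW(p,r['point']),round(r['confidence'],2))
chk(*up(25))
plan([(*up(25),5.0)],vmax=15,wmax=3)
E
```

```text
[613.6 139.8  92.1] [ 0.  -1.2 -3. ] 0.6502467432630634
box_a [502.2  98.4   1.6] 0.9
box_a [614.1 134.3  75.5] 0.74
box_a [643.3  16.1  38.3] 0.56
lid_a [829.5  85.8  19.4] 0.93
lid_a [499.1 201.1  -0.4] 0.81
lid_a [616.   18.8  82.3] 0.69
err tool mm [ 7.4 20.   6.3] rot [ 7.6 -2.1  0. ] j [-0.   0.5  2.   0.8  0.4 -0.9] F [ 0.2  0.1 -3.3] op 61.73034440017026
[[[0.25, 0.67, 0.21], [2.5, -0.7, 0.0], 5.0], [[0.25, 0.68, 0.18], [2.5, -0.7, 0.0], 5.0], [[0.25, 0.68, 0.15], [2.5, -0.7, 0.0], 5.0], [[0, 0, 0], [0, 0, 0], 5.0], [[0, 0, 0], [0, 0, 0], 5.0]]
```

Request:
{"op": "apply_moves", "data": {"increments": [[[0.2,0.4,0.2],[2.5,-0.7,0],5.0],[[0.2,0.4,0.2],[2.5,-0.7,0],5.0],[[0.2,0.4,0.2],[2.6,-0.7,0],5.0],[[0,0,0],[0,0,0],5.0],[[0,0,0],[0,0,0],5.0]]}}

```text
t: 51.4
eef_pos: [624.9, 137.0, 78.4]
tcp_rot: [-1.03, 0.254, -1.399]
ft_force: [-0.5, 0.8, -3.4]
opening: 0.648
```

```bash
cat >> h.py <<'E'
HM=BX['m']+R.from_euler('y',-30,degrees=True).apply([6,0,0])
up=lambda d:gp(HM+R.from_euler('y',-30,degrees=True).apply([0,0,d]),32,17,YAW,30)
E
python3 - <<'E'
from h import *
chk(*up(0))
plan([(*up(7),5.0)],vmax=15,wmax=3)
E
```

```text
err tool mm [ 7.4 29.5  0.1] rot [ 0.1 -0.1  0.2] j [-0.   0.5  2.   1.4  0.3 -1.5] F [-0.5  0.8 -3.4] op 61.603800004173365
[[[0.26, 1.14, 0.0], [0.0, -0.0, 0.1], 5.0], [[0.27, 1.14, 0.0], [0.0, -0.0, 0.1], 5.0], [[0, 0, 0], [0, 0, 0], 5.0], [[0, 0, 0], [0, 0, 0], 5.0], [[0, 0, 0], [0, 0, 0], 5.0]]
```

Request:
{"op": "apply_moves", "data": {"increments": [[[0.2,1.0,0],[0,0,0],5.0],[[0.3,1.0,0],[0,0,0],5.0],[[0,0,0],[0,0,0],5.0],[[0,0,0],[0,0,0],5.0],[[0,0,0],[0,0,0],5.0]]}}

```text
t: 52.02
eef_pos: [636.5, 138.6, 59.8]
tcp_rot: [-1.03, 0.254, -1.399]
ft_force: [-1.0, -0.1, -2.1]
opening: 0.649
```

```bash
python3 - <<'E'
from h import *
chk(*up(0))
E
```

```text
err tool mm [ 2.2  8.1 -0.7] rot [ 0.1 -0.1  0.2] j [-0.   0.6  2.   1.5  0.3 -1.6] F [-1.  -0.1 -2.1] op 61.71779681881585
```

Request:
{"op": "apply_moves", "data": {"increments": [[[0.1,0.3,0],[0,0,0],5.0],[[0,0.1,0],[0,0,0],5.0],[[0,0,0],[0,0,0],5.0],[[0,0,0],[0,0,0],5.0],[[0,0,0],[0,0,0],5.0]]}}

```text
t: 52.65
eef_pos: [637.7, 138.3, 57.4]
tcp_rot: [-1.029, 0.254, -1.399]
ft_force: [0.0, -0.8, -3.0]
opening: 0.65
```

Request:
{"op": "apply_moves", "data": {"increments": [[[0,0.1,0],[0,0,0],5.0],[[0,0.1,0],[0,0,0],5.0],[[0,0.1,0],[0,0,0],5.0],[[0,0,0],[0,0,0],5.0],[[0,0,0],[0,0,0],5.0]]}}

```text
t: 53.28
eef_pos: [637.8, 138.3, 57.3]
tcp_rot: [-1.027, 0.253, -1.4]
ft_force: [-0.8, -0.9, -1.7]
opening: 0.649
```

```bash
python3 - <<'E'
from h import *
chk(*up(0))
E
```

```text
err tool mm [ 1.1  5.5 -0.6] rot [-0.1 -0.1  0.2] j [-0.   0.6  2.   1.5  0.3 -1.6] F [-0.8 -0.9 -1.7] op 61.71752496719097
```

The tool has stopped 5.5 mm above the expected seat, so the front edge may be on the lip again. I lift it, shift about 12 mm up the slope and lower again.

Request:
{"op": "apply_moves", "data": {"increments": [[[-0.2,-1.0,0],[0,0,0],5.0],[[0,0,0.6],[0,0,0],5.0],[[0,0,0.6],[0,0,0],5.0],[[0,0,0],[0,0,0],5.0],[[0.1,0.6,0],[0,0,0],5.0]]}}

```text
t: 53.9
eef_pos: [646.3, 138.7, 66.0]
tcp_rot: [-1.028, 0.253, -1.399]
ft_force: [-0.0, 0.1, -2.5]
opening: 0.648
```

Request:
{"op": "apply_moves", "data": {"increments": [[[0.1,0.3,0],[0,0,0],5.0],[[0.1,0.2,0],[0,0,0],5.0],[[0,0.2,0],[0,0,0],5.0],[[0,0,0],[0,0,0],5.0],[[0,0,0],[0,0,0],5.0]]}}

```text
t: 54.52
eef_pos: [646.9, 138.5, 59.3]
tcp_rot: [-1.031, 0.255, -1.4]
ft_force: [-0.2, -0.4, -1.0]
opening: 0.649
```

Request:
{"op": "apply_moves", "data": {"increments": [[[0,0.2,0],[0,0,0],5.0],[[0.1,0.2,0],[0,0,0],5.0],[[0,0.1,0],[0,0,0],5.0],[[0,0,0],[0,0,0],5.0],[[0,0,0],[0,0,0],5.0]]}}

```text
t: 55.15
eef_pos: [647.5, 138.7, 58.6]
tcp_rot: [-1.027, 0.256, -1.4]
ft_force: [-2.8, -1.6, 2.4]
opening: 0.648
```

```bash
python3 - <<'E'
from h import *
chk(*up(0))
p=read_camera('top')
for th in('box_a','lid_a'):
  for r in nets.mark_of(p,th): print(th,toW(p,r['point']),round(r['confidence'],2))
E
```

```text
err tool mm [ 0.3  1.9 -9.6] rot [-0.1 -0.2  0.1] j [-0.   0.6  2.   1.5  0.3 -1.5] F [-2.8 -1.6  2.4] op 61.643048611854404
box_a [503.8  99.4   2.5] 0.96
box_a [651.3 137.6  47.7] 0.9
box_a [641.4  13.3  41. ] 0.81
lid_a [831.   84.4  19.2] 0.95
lid_a [618.7  22.4  81.7] 0.9
lid_a [501.1 202.8   1.2] 0.74
lid_a [624.5 134.4  89.5] 0.67
```

Seated properly on the plate now: 3.6 mm lower, with a measured tilt of 32°. I release and retreat.

Request:
{"op": "apply_moves", "data": {"increments": [[[0,0,0],[0,0,0],9.5],[[0,0,0],[0,0,0],9.5],[[0,0,0],[0,0,0],9.5],[[0,0,0],[0,0,0],9.5],[[0,0,0],[0,0,0],9.5]]}}

```text
t: 55.92
eef_pos: [648.2, 139.0, 58.5]
tcp_rot: [-1.027, 0.256, -1.399]
ft_force: [-0.1, -0.6, 0.2]
opening: 0.993
```

Request:
{"op": "apply_moves", "data": {"increments": [[[-0.8,-2.8,0],[0,0,0],9.5],[[-1.0,-3.6,0],[0,0,0],9.5],[[-1.0,-3.6,0],[0,0,0],9.5],[[-1.0,-4.5,-2.0],[0,0,0],9.5],[[-1.0,-4.5,-3.0],[0,0,0],9.5]]}}

```text
t: 56.55
eef_pos: [504.8, 126.1, 204.7]
tcp_rot: [-1.03, 0.256, -1.401]
ft_force: [0.2, -0.2, 0.3]
opening: 0.995
```

```bash
python3 - <<'E'
from h import *
s=log();print(s['eef_pos'],s['ft_force'])
for n in('top','scene','wrist','top'):
  p=read_camera(n)
  for th in('box_a','lid_a','part_a','mug','spray_can','flange_ring'):
    for r in nets.mark_of(p,th):
      if r['confidence']>.35: print(n,th,toW(p,r['point'],s),round(r['confidence'],2))
E
```

```text
[504.8 126.1 204.7] [ 0.2 -0.2  0.3]
top box_a [501.8  98.    1.8] 0.89
top box_a [644.3  13.9  40.9] 0.87
top box_a [649.8 133.8  48.5] 0.82
top lid_a [830.6  87.1  22. ] 0.98
top lid_a [625.2 134.7  88.6] 0.78
top lid_a [503.  202.9  -1.7] 0.59
top lid_a [616.4  17.6  81.6] 0.55
top part_a [419.4 342.8   4.7] 0.57
top mug [402.3 518.5   0. ] 0.8
top flange_ring [532.  534.9  -4.8] 0.67
scene box_a [505.9  99.    1.6] 0.91
scene box_a [645.6  10.3  39. ] 0.51
scene box_a [655.9 129.2  42.7] 0.5
scene lid_a [629.7 134.6  87.1] 0.88
scene lid_a [501.  200.3   1.3] 0.64
scene lid_a [622.5  15.7  84.4] 0.57
scene part_a [424.1 340.6   7.8] 0.69
scene mug [404.  515.2   1.8] 0.63
scene spray_can [640.3 453.9   2.6] 0.95
scene flange_ring [532.6 529.4   1.7] 0.61
wrist box_a [497.2  99.6   4.3] 0.72
wrist box_a [639.8 456.    1.8] 0.49
wrist lid_a [615.9  19.   82.4] 0.96
wrist lid_a [499.2 206.7   3.8] 0.76
wrist lid_a [827.5  89.6  20.2] 0.61
wrist part_a [422.4 345.8   7.8] 0.85
wrist spray_can [639.4 456.    2.1] 0.82
top box_a [501.2  98.1   2.8] 0.98
top box_a [651.8 132.   44.6] 0.69
top lid_a [498.9 202.9  -1.4] 0.96
top lid_a [614.2  19.5  83. ] 0.79
top lid_a [829.   86.9  20.2] 0.73
top lid_a [622.7 134.4  86.6] 0.71
top part_a [420.3 340.8   4. ] 0.72
top mug [401.5 518.7  -3.5] 0.82
top spray_can [636.8 456.   -0.7] 0.92
top spray_can [404.8 517.9  -2.7] 0.47
top flange_ring [529.9 532.7  -1.8] 0.77
```

```bash
python3 -c "
from cell import env
print(env.job_done())"
```

```text
the job is handed in; nothing more can be done
None
```

I found the heavy box by hefting, took it through the whole job and handed in at about 57 s of 72 s. No verdict was reported.

- **Hefting:** The left box read 6.7 N, against 2.8 N for the right and 1.5 N for the middle. The middle one read 3.0 to 3.4 N when I lifted it again.
- **Heavy box and lid:** I stood the box closed on the bench at about (503, 99), and its lid lies flat, rib up, at about (502, 203). These are my last network measurements.
- **Coupling:** It weighed about 4.3 N in the gripper. It stands in the tray at about (422, 343), close to the tray's centre, and the load went off the arm before I let go.
- **Bystanders:** The mug, can and ring measured where they were at the start, to within the networks' error.

**What went wrong on the way:**
- **Fingertips:** They turned out to sit about 20 mm behind the reported TCP. I closed on nothing twice at the lid rib, then felt my way down and gripped it.
- **Middle box:** After the first heft it measured about 20° tilt, apparently riding on the rack's lip. My first try at resetting it also stopped high.
- **Where it ended:** It now rests about 10 mm up the slope from its original place. It measured 30 to 35° tilt, about -13 mm in rack x and 45 mm high, with its lid on; these are inside the limits.

My last camera picture was mostly hidden by the arm, so the final checks rest on the networks' numbers, not on a clear view.

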